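# Roll down the stick-on tiles of a cookbook stand

## Task

The six stick-on tiles on the sloping face of the cookbook stand still stand proud of its wooden frame. Take the hand roller out of its grey rest, hold it square to the sloping face and roll it along the whole row from one end to the other with firm, steady pressure (about 10 to 16 newtons; 40 would crack them), until every tile is flush with the frame; do not push the tiles with the gripper. Then hang the roller back in its rest, upright, let go of it, and leave the tin, the mug and the spice jar where they stand.

Things in the scene. Friction and masses are not known exactly. Their poses are not given: they have to be found in the camera images.
- roller_grip (a point): The hand roller's grip: middle of a wooden square bar 24 x 24 mm, 66 mm long (33 mm below to 33 mm above this point); hold it here. Axes: z up the handle, x along the drum's axle, y the rolling direction. Below the bar is a black guard plate 80 (x) x 66 (y) mm, its top 34 and its underside 40 mm below this point. The roller weighs about 0.27 kg and at the start hangs upright in the rest.
- drum_line (a point): Middle of the lowest line of the roller's black rubber drum (40 mm in diameter, 46 mm wide along x, turning with slight drag in a steel yoke 54 mm wide), 96 mm below the grip point along the handle when unloaded. Axes as the grip's. The yoke is sprung: pushed along the handle it gives way at 4 N, then 1 N per mm, and stops hard after 14 mm.
- rest: Grey plastic rest, fixed: an open-topped box 78 (x) x 64 (y) mm, 66 mm high, walls 6 mm, on a foot plate 120 x 104 x 6 mm. Origin: centre of its underside, on the worktop; z up. The roller hangs in it with its axle along the rest's x (either way round), drum and yoke inside, guard plate lying on the rim, the grip point then 106 mm straight above the rest's origin.
- stand: The wooden cookbook stand, fixed to the worktop: a wedge 206 mm wide (y), about 120 mm deep, whose face slopes up by 30 degrees towards +x, away from the robot. Origin: on the worktop, straight below the middle of the sloping face. Along the face's lower edge, 59 to 69 mm down the slope from its middle, a ledge stands 10 mm proud.
- bed: The stand's sloping face. Origin: its middle, at the level of the frame's surface, 52 mm above the worktop. x points up the slope, y is level, along the row of tiles, z is square to the face, outward. The row of six tiles spans y = -78 to +78 mm and x = -30 to +30 mm; round it the frame is flush with z = 0, out to y = +-103 mm and x = +-59 mm. Tiles start with their tops up to 4 mm proud.
- tile_1 (a joint): How far tile 1 of the row (centre at y = -65 mm on the bed; 24.5 mm along y, 60 mm along x, white) is pressed in, in m: 0 = 4 mm proud, 0.004 = flush with the frame. It gives way sluggishly (33 mm/s at 5 N extra) when pressed with more than 6 N and stays where it is left.
- tile_2 (a joint): How far tile 2 of the row (centre at y = -39 mm on the bed; 24.5 mm along y, 60 mm along x, blue) is pressed in, in m: 0 = 4 mm proud, 0.004 = flush with the frame. It gives way sluggishly (33 mm/s at 5 N extra) when pressed with more than 6 N and stays where it is left.
- tile_3 (a joint): How far tile 3 of the row (centre at y = -13 mm on the bed; 24.5 mm along y, 60 mm along x, white) is pressed in, in m: 0 = 4 mm proud, 0.004 = flush with the frame. It gives way sluggishly (33 mm/s at 5 N extra) when pressed with more than 6 N and stays where it is left.
- tile_4 (a joint): How far tile 4 of the row (centre at y = 13 mm on the bed; 24.5 mm along y, 60 mm along x, blue) is pressed in, in m: 0 = 4 mm proud, 0.004 = flush with the frame. It gives way sluggishly (33 mm/s at 5 N extra) when pressed with more than 6 N and stays where it is left.
- tile_5 (a joint): How far tile 5 of the row (centre at y = 39 mm on the bed; 24.5 mm along y, 60 mm along x, white) is pressed in, in m: 0 = 4 mm proud, 0.004 = flush with the frame. It gives way sluggishly (33 mm/s at 5 N extra) when pressed with more than 6 N and stays where it is left.
- tile_6 (a joint): How far tile 6 of the row (centre at y = 65 mm on the bed; 24.5 mm along y, 60 mm along x, blue) is pressed in, in m: 0 = 4 mm proud, 0.004 = flush with the frame. It gives way sluggishly (33 mm/s at 5 N extra) when pressed with more than 6 N and stays where it is left.
- roller_drum (a joint): Angle (rad) by which the rubber drum has turned about its axle; 1 rad of rolling is 20 mm.
- dish_rack_foot (a point): Centre, at worktop level, of the copper wire dish rack that stands between the rest and the stand: 255 mm (x) x 350 mm (y), 116 mm high, the plates in it reach about 250 mm above the worktop. It never moves; carry the roller clear above it.
- tin_1_mid (a point): A food tin, 75 mm in diameter, 58 mm high, standing on the worktop: bystander. Point: its centre.
- mug_2_mid (a point): A white mug, 82 mm in diameter, 94 mm high, with a handle: bystander. Point: its centre, half-way up.
- spice_jar_4_mid (a point): A spice jar with a yellow cap, 42 mm in diameter, 96 mm high, behind the stand: bystander. Point: its centre.

How it is judged:
By the outcome, as a careful person would: the job done as asked, in the order asked, and still so for the second after the job is handed in, with the robot touching nothing.
It also fails if it takes over 61 s, if anything falls off the work surface, if the arm or the gripper's body presses on something with over 40 N, if the wrist force passes 120 N, or if a joint passes its speed limit or range.

## Robot

A 6-joint arm with a two-finger parallel gripper is mounted at the origin on a cart in front of the work surface, level with it; the furniture and walls round the work are solid. World frame = base frame: x ahead of the robot, y to its left, z up, the work surface at z = 0. Lengths are in mm, angles in rad, forces in N, time in s.
With the tool pointing down it reaches from about 325 to 925 mm from the base axis. Payload 3.1 kg.
Tool frame: the origin (TCP) lies at the very end of the fingers, on their centre line; the grasp point (between the pads) lies 19 mm behind it; y points along the fingers, x is the direction in which the jaws open and shut, and the axes are right-handed (so a half turn about y gives the same grasp; the last joint's range is limited). The gripper opens to 85 mm and grips with 20 to 120 N. Pads are 22 mm wide; open, the fingers measure 114 mm over their backs; the gripper's body (76 mm by 85 mm) begins 54 mm behind the grasp point. The pads swing forward as they close: fully open they stand 13 mm farther back than shut.
Start: joints at [-1.321, 0.217, 1.613, -0, 1.311, -0.112], TCP at [221.245, -584.542, 231.3] pointing down, gripper open.
Joint ranges: [-2.75, 2.75], [-0.78, 2.1], [0.31, 2.55], [-1.13, 4.27], [0.13, 2.63], [-2.58, 2.58]. Speed limits (rad/s): [2.79, 2.79, 3.14, 3.14, 3.14, 3.14].

## Interface

Orientations are given as a unit quaternion [w, x, y, z].
In Python, from workcell import monitor, vision, job gives the robot as it stands. The module is installed in compiled form; this text tells all that it offers.
- The arm moves only by the tool move_arm, never from a script. Its argument "increments" is a list of rows, each a list of 2 entries, a list of its own where there are three numbers: the shift along the world's x, y, z each as a share of 40 mm, from -1 to 1, then the turn about the world's z as a share of 0.15 rad, from -1 to 1. In form: [[[dx, dy, dz], yaw], ...]. A call has 1 to 10 rows; each row shifts and turns the pose as measured when the row begins; what a row does not reach is not made up. A row lasts 1/10 s, in which the tool goes at most 50 mm and 8.59 degrees, less where a joint would pass 70% of its speed; a pose out of reach is approached as far as the arm can. A call with a number of a shift or a turn outside -1 to 1 is refused whole. A call with a gripper value outside its range is refused whole. "fingers" is the opening, from -1 (shut) to 1 (fully open), set as the call begins (left out, the last holds). The fingers move at their own pace and stop on an object; "squeeze" is the grip in N (left out, the last holds). Time passes only in rows, so rows that do not move let the fingers close. It gives the time, the measured TCP pose, the force and the opening at its end, in the units of the state.
- monitor.state(): the state, without advancing time (a new reading comes with each control period).
- vision.read_camera(name): name is "scene" or "side" or "wrist"; returns a dict with "frame" (480x640x3 uint8, red, green, blue), "depth" (480x640 float32, mm along the optical axis (not along the pixel's ray), 0 where there is no reading), "fx", "fy", "cx", "cy" (pixels), "pose" (4x4, takes a point from camera to world coordinates). Camera axes: x right, y down, z forward; pixel columns grow to the right and rows downward; lengths in mm; the calibration is good to about 2 mm. A picture is of the moment at which its call begins.
- job.finish_job(): hands the job in, once; it reports no verdict.
The state is a dict: "clock": time; "joints": joint angles; "qvel": joint speeds; "tau": joint torques, N m; "eef_pos": TCP position; "tool_rot": TCP orientation; "contact_force": force on the tool from outside, world axes, zero at the start; "ft_torque": the same for the moment, N m; "finger_gap": finger opening in mm.
Only numpy, scipy, OpenCV 4.12 (cv2) and the standard library are available. Lean on these libraries where they do the work, as an engineer would, in place of code of your own. Each camera call takes 0.05 s, during which the arm holds its last target.

## Working session

There is one attempt and no reset: what is moved stays moved. The work goes in short steps, Python scripts to look and compute and a tool call to move; the robot and the scene stay as the last step left them, time stands still between calls to the robot, and variables do not carry over. Pictures are saved under pics/ and viewed, and the job is handed in when it is done.

Besides the shell and the picture viewer there is one more tool, called as name(argument=value, ...), one argument or row to a line, values as JSON. move_arm: Moves the arm, as the interface text tells. Its arguments: {"type":"object","properties":{"increments":{"type":"array","items":{"type":"array"}},"fingers":{"type":"number"},"squeeze":{"type":"number"}},"required":["increments"]}

```bash
mkdir -p pics; cat > h.py <<'E'
import numpy as np, cv2
from workcell import monitor, vision, job
def cap(name, out=None):
    c=vision.read_camera(name)
    np.savez(f'{name}.npz',**{k:np.asarray(v) for k,v in c.items()})
    if out: cv2.imwrite(f'pics/{out}.png',c['frame'][:,:,::-1])
    return c
def cloud(c):
    d=np.asarray(c['depth'],float); v,u=np.mgrid[:480,:640]
    P=np.stack([(u-c['cx'])/c['fx']*d,(v-c['cy'])/c['fy']*d,d],-1)
    T=np.asarray(c['pose']); W=P@T[:3,:3].T+T[:3,3]
    W[d<=0]=np.nan
    return W
E
python3 - <<'E'
from h import *
print({k:(np.round(v,3).tolist() if not isinstance(v,(int,float)) else v) for k,v in monitor.state().items()})
for n in ['scene','side','wrist']:
    c=cap(n,n+'0'); print(n,c['fx'],np.round(c['pose'],3).tolist())
E
```

```text
{'clock': 0.0, 'joints': [-1.321, 0.218, 1.615, -0.0, 1.311, -0.112], 'qvel': [0.0, -0.001, 0.0, -0.001, 0.002, -0.0], 'tau': [-0.0, -39.685, -30.386, -0.0, 0.01, 0.0], 'eef_pos': [221.049, -583.723, 229.957], 'tool_rot': [0.582, -0.581, 0.403, -0.401], 'contact_force': [0.404, 0.316, -0.843], 'ft_torque': [-0.006, -0.01, -0.036], 'finger_gap': 85.48942522293825}
scene 469.2002688405034 [[-0.468, -0.532, 0.706, -566.609], [-0.884, 0.265, -0.386, 574.395], [0.018, -0.805, -0.594, 1017.633], [0.0, 0.0, 0.0, 1.0]]
side 525.7986222915699 [[0.822, -0.306, 0.48, -282.707], [-0.569, -0.428, 0.702, -1210.732], [-0.009, -0.85, -0.526, 1018.649], [0.0, 0.0, 0.0, 1.0]]
wrist 383.4941269868543 [[0.354, -0.891, -0.284, 293.985], [-0.935, -0.338, -0.104, -557.216], [-0.003, 0.302, -0.953, 371.975], [0.0, 0.0, 0.0, 1.0]]
```

View pics/scene0.png

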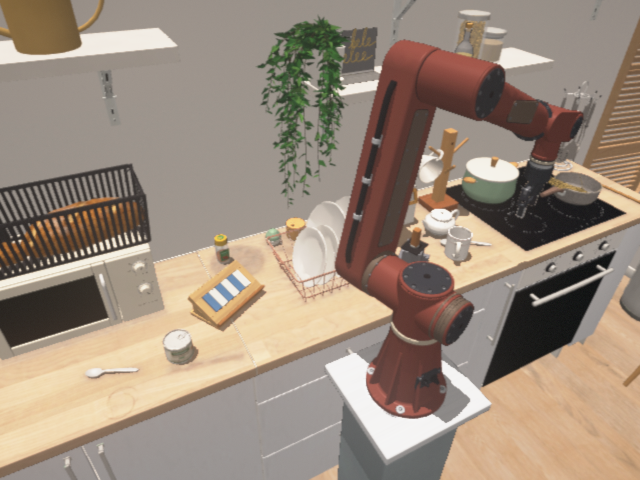

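View pics/side0.png

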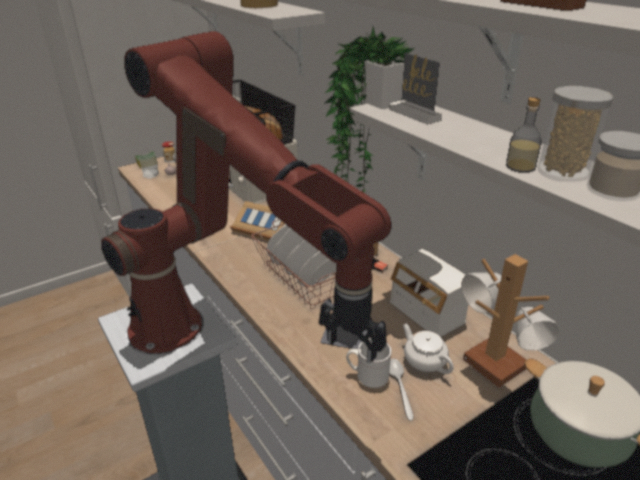

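View pics/wrist0.png

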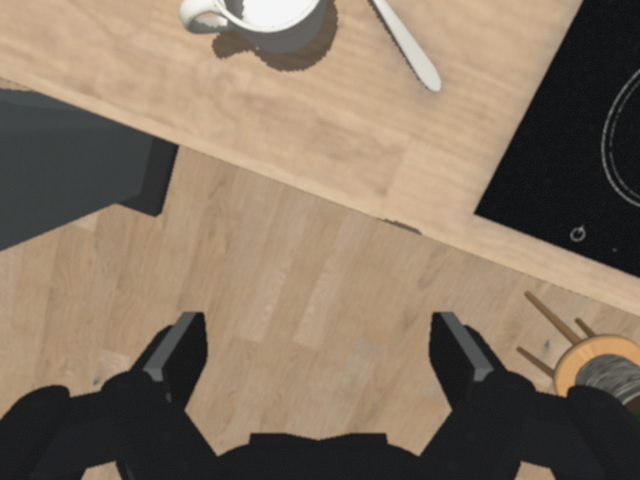

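```bash
python3 - <<'E'
from h import *
c=dict(np.load('scene.npz')); W=cloud(c)
f=c['frame']
big=cv2.resize(f[200:300,360:480],None,fx=6,fy=6,interpolation=cv2.INTER_CUBIC); cv2.imwrite('pics/sc_roller.png',big[:,:,::-1])
big=cv2.resize(f[220:370,150:290],None,fx=4,fy=4,interpolation=cv2.INTER_CUBIC); cv2.imwrite('pics/sc_stand.png',big[:,:,::-1])
for (u,v) in [(228,293),(240,283),(215,300),(200,290),(262,290),(225,320),(415,232),(415,245),(410,258),(178,345),(459,245),(222,245),(325,270)]:
    print(u,v,np.round(W[v,u],1), f[v,u])
E
```

```text
228 293 [479.  311.3  51.8] [116 145 179]
240 283 [505.2 263.6  52.3] [128 154 183]
215 300 [465.5 355.9  53.3] [143 158 179]
200 290 [500.4 387.5  77.6] [230 189 127]
262 290 [491.6 198.7   7.8] [147 119  95]
225 320 [400.6 350.   26.5] [159 111  74]
415 232 [ 400.7 -315.4  129.8] [125  87  58]
415 245 [ 394.8 -319.8   78.6] [113  80  56]
410 258 [ 379.1 -293.1   43.3] [94 88 87]
178 345 [342.2 496.5  54.3] [240 234 226]
459 245 [ 327.2 -452.8   79.5] [246 245 241]
222 245 [687.  258.1  75.6] [147 121  75]
325 270 [423.7   9.4  70.3] [224 215 202]
```

View pics/sc_roller.png

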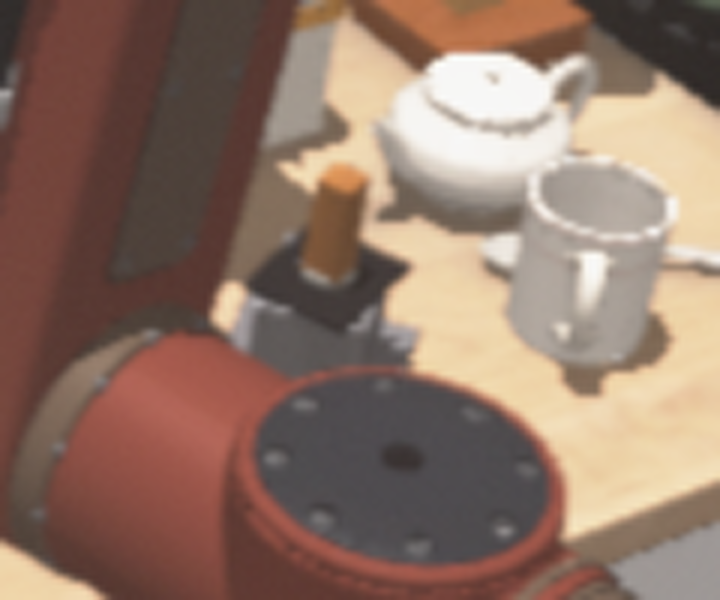

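View pics/sc_stand.png

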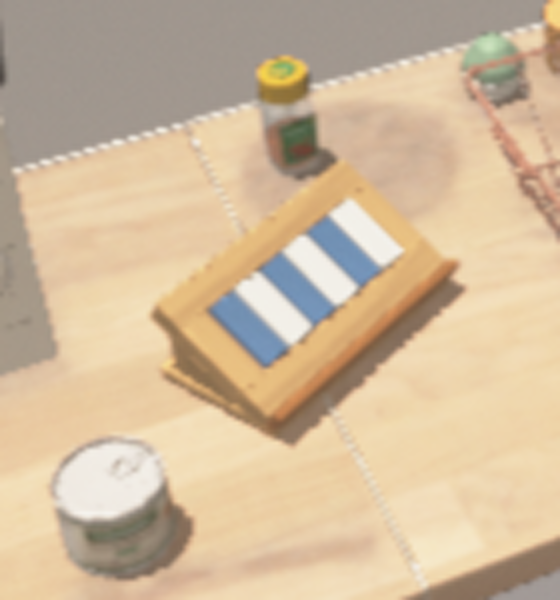

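move_arm(
  increments=[
    [[0.5,0.85,0.3],0],
    [[0.5,0.85,0.3],0],
    [[0.5,0.85,0.3],0],
    [[0.5,0.85,0.3],0],
    [[0.5,0.85,0.3],0],
    [[0.5,0.85,0.3],0],
    [[0,0,0],0],
  ],
)

```text
clock: 0.85
eef_pos: [342.0, -371.0, 299.7]
tool_rot: [0.583, -0.578, 0.406, -0.401]
contact_force: [-0.2, -1.8, 0.8]
finger_gap: 85.7
```

```bash
python3 - <<'E'
from h import *
s=monitor.state(); print(s['clock'],np.round(s['eef_pos'],1),np.round(s['joints'],3))
from scipy.spatial.transform import Rotation as R
q=s['tool_rot'];print(np.round(R.from_quat([q[1],q[2],q[3],q[0]]).as_matrix(),3))
for n in ['scene','wrist','side']: cap(n,n+'1')
c=dict(np.load('scene.npz')); W=cloud(c); f=c['frame'].astype(int)
# plane fit of face region by RANSAC-ish
m=np.zeros((480,640),bool); m[255:330,185:270]=1
P=W[m]; col=f[m]
n0=np.array([-.5,0,.866]); 
best=None
rng=np.random.default_rng(0); P=P[np.isfinite(P).all(1)&(P[:,2]>20)]
for i in range(500):
    a=P[rng.choice(len(P),3,False)]; n=np.cross(a[1]-a[0],a[2]-a[0]); n/=np.linalg.norm(n)+1e-9
    if n[2]<0:n=-n
    k=np.abs((P-a[0])@n)<1.5
    if best is None or k.sum()>best[0]: best=(k.sum(),n,k)
Q=P[best[2]]; cen=Q.mean(0); n=np.linalg.svd(Q-cen)[2][2]; n*=np.sign(n[2])
print('plane',len(Q),cen,n,'slope',np.degrees(np.arccos(n[2])),'yaw',np.degrees(np.arctan2(-n[1],-n[0])))
E
```

```text
0.85 [ 342.  -371.   299.7] [-0.968 -0.089  1.808  0.004  1.432  0.245]
[[ 0.35  -0.002  0.937]
 [-0.937  0.01   0.35 ]
 [-0.01  -1.     0.002]]
plane 804 [491.84635093 314.01138885  53.38147394] [-0.43362014 -0.23703945  0.86935946] slope 29.615710158684283 yaw 28.663323032061832
```

View pics/wrist1.png

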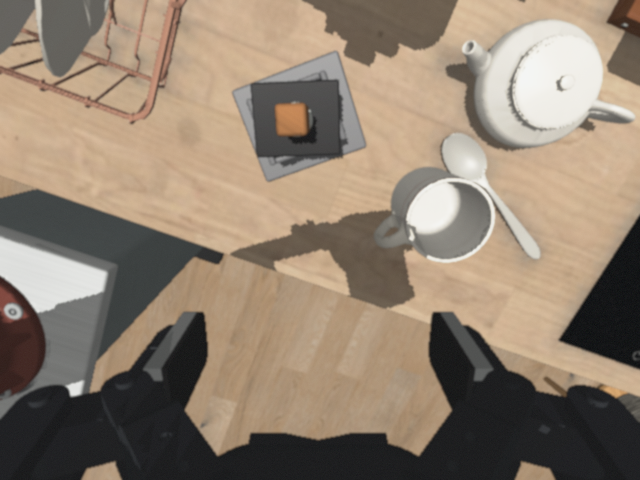

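View pics/side1.png

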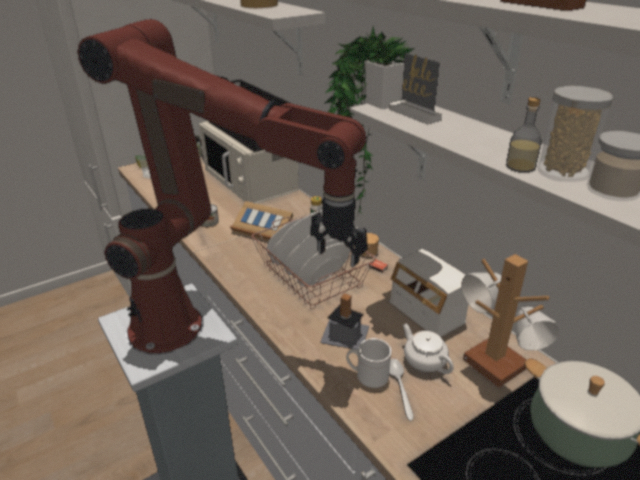

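View pics/scene1.png

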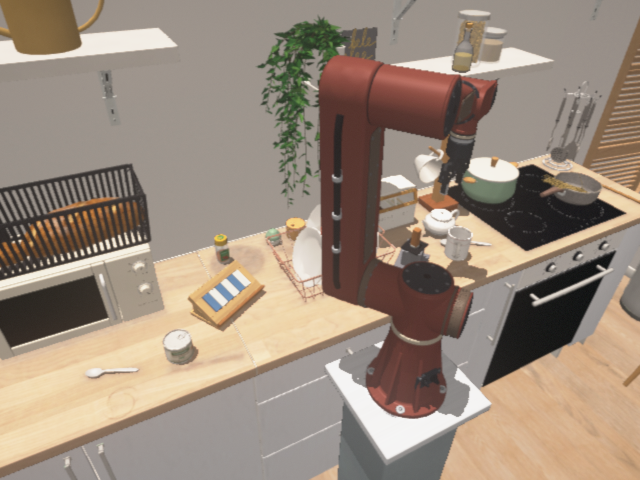

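```bash
python3 - <<'E'
from h import *
c=dict(np.load('wrist.npz')); W=cloud(c); f=c['frame']
x0,y0,x1,y1=220,40,380,190
cv2.imwrite('pics/w1z.png',cv2.resize(f[y0:y1,x0:x1],None,fx=5,fy=4,interpolation=cv2.INTER_CUBIC)[:,:,::-1])
hsv=cv2.cvtColor(f,cv2.COLOR_RGB2HSV)
roi=np.zeros((480,640),bool); roi[y0:y1,x0:x1]=1
def rect(m,nm):
    P=W[m]; P=P[np.isfinite(P).all(1)]
    r=cv2.minAreaRect(P[:,:2].astype(np.float32)); print(nm,len(P),'z',np.percentile(P[:,2],[5,50,95]).round(1),np.round(r[0],1),np.round(r[1],1),round(r[2],1), 'med',np.median(P,0).round(1))
Z=W[...,2]
rect(roi&(Z>134)&(Z<146),'bar top')
rect(roi&(Z>66)&(Z<78)&(f.max(-1)<70),'guard')
rect(roi&(Z>1)&(Z<12)&(np.ptp(f.astype(int),axis=-1)<25)&(f.max(-1)>80),'foot')
print(np.histogram(Z[roi],bins=np.arange(-10,160,5)))
E
```

```text
bar top 1009 z [135.2 137.2 138.5] [ 405.6 -324.7] [23.9 23.9] 22.5 med [ 405.8 -324.9  137.2]
guard 1194 z [70.  71.3 72.6] [ 406.2 -325.5] [66.5 77.4] 21.3 med [ 386.8 -339.5   71.3]
foot 3659 z [3.8 5.4 6.9] [ 406.1 -324.8] [103.8 118.7] 39.7 med [ 419.2 -331.9    5.4]
(array([   0, 9427, 4907, 2648,    0,    0,    0,    0,    0,    0,    0,
          1,    1,    3,  218,  505, 5071,   44,    3,    3,    8,    3,
          6,    5,    5,    6,    6,    9,   56,  965,    0,    0,    0]), array([-10,  -5,   0,   5,  10,  15,  20,  25,  30,  35,  40,  45,  50,
        55,  60,  65,  70,  75,  80,  85,  90,  95, 100, 105, 110, 115,
       120, 125, 130, 135, 140, 145, 150, 155]))
```

View pics/w1z.png

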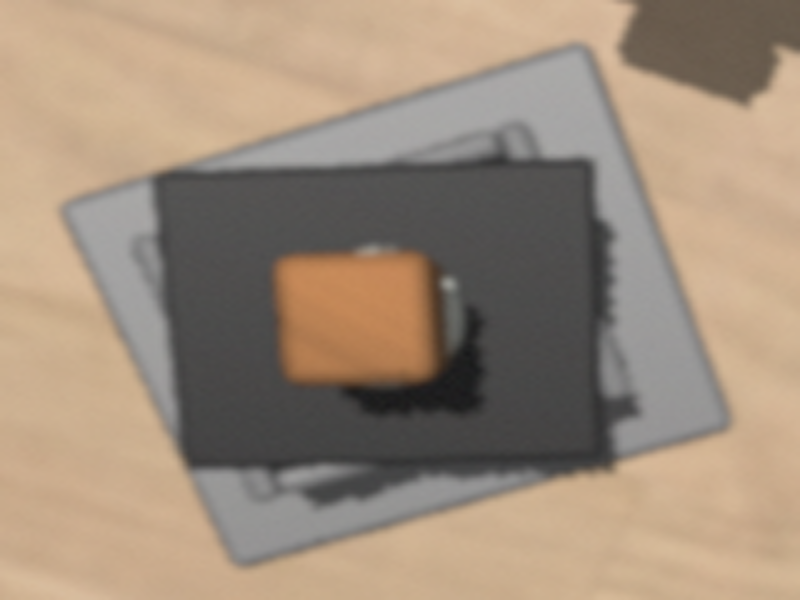

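```bash
cat > stand.py <<'E'
from h import *
def fit(n,box):
    c=dict(np.load(n+'.npz')); W=cloud(c); f=c['frame'].astype(int)
    m=np.zeros((480,640),bool); u0,v0,u1,v1=box; m[v0:v1,u0:u1]=1
    m&=np.isfinite(W).all(-1)
    yaw=np.radians(28.7)
    blue=m&(f[...,2]>f[...,0]+15)
    # plane from blue tiles (proud up to 4)
    P=W[m&(W[...,2]>15)]; rng=np.random.default_rng(0);best=None
    for i in range(600):
        a=P[rng.choice(len(P),3,False)]; nn=np.cross(a[1]-a[0],a[2]-a[0]); nn/=np.linalg.norm(nn)+1e-9
        if nn[2]<0:nn=-nn
        if nn[2]<.8 or nn[2]>.93: continue
        k=np.abs((P-a[0])@nn)<3
        if best is None or k.sum()>best[0]: best=(k.sum(),nn,k)
    Q=P[best[2]]; cen=Q.mean(0); nn=np.linalg.svd(Q-cen)[2][2]; nn*=np.sign(nn[2])
    ex=np.array([nn[2]*-nn[0],nn[2]*-nn[1],nn[0]**2+nn[1]**2]); ex/=np.linalg.norm(ex); ey=np.cross(nn,ex)
    L=(W-cen)@np.stack([ex,ey,nn],1)
    on=m&(np.abs(L[...,2])<8)
    tile=on&((f[...,2]>f[...,0]-15))
    tile=cv2.morphologyEx(tile.astype(np.uint8),cv2.MORPH_OPEN,np.ones((2,2)))>0
    bl=on&(f[...,2]>f[...,0]+15)
    for nm,mm in [('tiles',tile),('blue',bl),('face',on)]:
        X=L[mm]; r=cv2.minAreaRect(X[:,:2].astype(np.float32)); 
        C=cen+r[0][0]*ex+r[0][1]*ey
        print(n,nm,len(X),np.round(r[1],1),round(r[2],1),'C',np.round(C,1),'z rel',np.round(np.median(X[:,2]),2), np.round(np.percentile(X[:,0],[1,99]),1),np.round(np.percentile(X[:,1],[1,99]),1))
    print('n',np.round(nn,3),'slope',np.degrees(np.arccos(nn[2])).round(2),'yaw',np.degrees(np.arctan2(-nn[1],-nn[0])).round(2),'ex',ex.round(3))
    fr=on&~tile; print('frame plane off',np.median(L[fr][:,2]))
E
python3 - <<'E'
from stand import *
fit('scene',(180,250,275,330)); fit('side',(225,195,310,245))
for n,b in [('scene',(160,300,200,370)),('scene',(440,220,475,265)),('scene',(212,230,235,268))]:
    c=dict(np.load(n+'.npz')); W=cloud(c)[b[1]:b[3],b[0]:b[2]].reshape(-1,3)
    W=W[W[:,2]>20]; print(b,'hi',np.percentile(W[:,2],95),np.median(W[W[:,2]>np.percentile(W[:,2],80)],0))
c=dict(np.load('side.npz')); cv2.imwrite('pics/side_st.png',cv2.resize(c['frame'][180:260,210:330],None,fx=6,fy=6)[:,:,::-1])
E
```

```text
scene tiles 836 [154.5  61. ] 89.4 C [490.6 308.3  51.3] z rel nan [nan nan] [nan nan]
scene blue 401 [ 58.8 129.7] 0.2 C [487.3 321.   53.3] z rel 2.17 [-25.1  31.7] [-55.3  71. ]
scene face 2827 [321.6 186.8] 89.9 C [453.2 322.4  36.1] z rel -0.0 [-114.7   60.6] [-109.7   96.2]
n [-0.444 -0.25   0.86 ] slope 30.64 yaw 29.4 ex [0.75  0.422 0.51 ]
frame plane off -0.9282670802808184
side tiles 348 [218.   92.2] 72.5 C [499.4 271.3  45.7] z rel nan [nan nan] [nan nan]
side blue 200 [ 60.2 130.7] 0.1 C [487.8 321.5  53.9] z rel 1.76 [-29.3  27.7] [-55.1  65.6]
side face 1373 [219.1 183.7] 89.0 C [471.1 299.9  39.1] z rel -0.39 [-114.    57.8] [-105.4   95. ]
n [-0.449 -0.245  0.859] slope 30.75 yaw 28.63 ex [0.754 0.412 0.511]
frame plane off -0.7571981980086868
(160, 300, 200, 370) hi 59.8637836263887 [369.46353397 478.6867596   58.36377701]
(440, 220, 475, 265) hi 92.62033892840242 [ 363.30647726 -485.7912315    88.61636621]
(212, 230, 235, 268) hi 97.24473927571502 [696.35779547 256.68181566  95.70401389]
```

move_arm(
  increments=[
    [[0,0,0],1],
    [[0.1,0.1,0],1],
    [[0.1,0.1,0],1],
    [[0.1,0.1,0],1],
    [[0.1,0.1,0],1],
    [[0.1,0.1,0],1],
    [[0.1,0.1,0],1],
    [[0.1,0.1,0],1],
    [[0.1,0.1,0],1],
    [[0.1,0.1,0],1],
  ],
)

```text
clock: 2.0
eef_pos: [365.0, -348.7, 285.7]
tool_rot: [-0.7, 0.7, 0.091, -0.11]
contact_force: [0.7, 0.4, -0.2]
finger_gap: 85.3
```

```bash
cat >> h.py <<'E'
from scipy.spatial.transform import Rotation as R
def st():
    s=monitor.state(); q=s['tool_rot']; M=R.from_quat([q[1],q[2],q[3],q[0]]).as_matrix()
    y=M[:,1]
    print('t',round(s['clock'],2),'pos',np.round(s['eef_pos'],1),'j',np.round(s['joints'],3),'F',np.round(s['contact_force'],1),'gap',round(s['finger_gap'],1))
    print('tool x az',np.degrees(np.arctan2(M[1,0],M[0,0])).round(1),'x z',M[2,0].round(3),'pointing',np.round(y,3),'tilt',np.degrees(np.arccos(-y[2])).round(2),'tilt az',np.degrees(np.arctan2(y[1],y[0])).round(1))
    return s,M
E
python3 -c "
from h import *
st()"
```

```text
t 2.0 pos [ 365.  -348.7  285.7] j [-0.887 -0.074  1.819 -0.025  1.41  -1.168] F [ 0.7  0.4 -0.2] gap 85.3
tool x az 16.3 x z -0.028 pointing [-0.028 -0.005 -1.   ] tilt 1.61 tilt az -170.4
```

move_arm(
  increments=[
    [[0.34,0.2,-0.7],0.2],
    [[0.34,0.2,-0.7],0.2],
    [[0.34,0.2,-0.7],0.2],
    [[0,0,0],0],
  ],
)

```text
clock: 2.4
eef_pos: [403.1, -329.6, 196.8]
tool_rot: [-0.694, 0.695, 0.12, -0.142]
contact_force: [-1.1, 0.0, -0.7]
finger_gap: 85.4
```

```bash
python3 -c "
from h import *
st()
c=cap('wrist','wrist2');W=cloud(c);Z=W[...,2]
m=(Z>128)&(Z<146)&(np.abs(W[...,0]-405)<35)&(np.abs(W[...,1]+325)<35)&(c['frame'][...,0]>c['frame'][...,2].astype(int)+30)
r=cv2.minAreaRect(W[m][:,:2].astype(np.float32));print(m.sum(),r,np.median(W[m],0))
"
```

```text
t 2.4 pos [ 403.1 -329.6  196.8] j [-0.805  0.04   1.878 -0.028  1.24  -1.167] F [-1.1  0.  -0.7] gap 85.4
tool x az 21.3 x z -0.031 pointing [-0.03  -0.007 -1.   ] tilt 1.78 tilt az -166.8
1754 ((405.58795166015625, -324.5945739746094), (23.438583374023438, 23.807247161865234), 22.133495330810547) [ 405.26683266 -323.0598688   136.94719925]
```

View pics/wrist2.png

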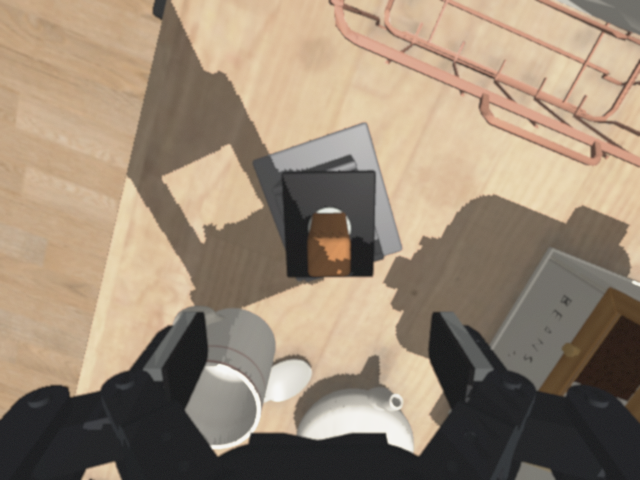

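move_arm(
  increments=[
    [[0.02,0.04,-0.87],0],
    [[0.02,0.04,-0.87],0],
    [[0.02,0.04,-0.87],0],
    [[0,0,0.03],0],
  ],
)

```text
clock: 2.85
eef_pos: [406.1, -335.4, 100.0]
tool_rot: [-0.69, 0.701, 0.118, -0.137]
contact_force: [-0.6, -0.1, -0.5]
finger_gap: 85.4
```

```bash
python3 -c "
from h import *
st()
"
```

```text
t 2.85 pos [ 406.1 -335.4  100. ] j [-0.806  0.167  1.941 -0.036  1.034 -1.151] F [-0.6 -0.1 -0.5] gap 85.4
tool x az 20.8 x z -0.028 pointing [-0.022 -0.021 -1.   ] tilt 1.76 tilt az -136.8
```

move_arm(
  increments=[
    [[0.0,0.27,-0.3],0.05],
    [[0,0,0],0],
  ],
)

```text
clock: 3.05
eef_pos: [406.9, -327.6, 90.9]
tool_rot: [-0.688, 0.703, 0.121, -0.138]
contact_force: [0.0, 0.4, 0.2]
finger_gap: 85.6
```

```bash
python3 -c "
from h import *
st()
"
```

```text
t 3.05 pos [ 406.9 -327.6   90.9] j [-0.794  0.17   1.959 -0.037  1.01  -1.142] F [0.  0.4 0.2] gap 85.6
tool x az 21.1 x z -0.027 pointing [-0.019 -0.025 -1.   ] tilt 1.8 tilt az -127.7
```

move_arm(
  increments=[
    [[-0.01,0.06,-0.03],0],
    [[0,0.0,0.02],0],
    [[0,0,0.03],0],
    [[0,0,0.03],0],
    [[0,0,0.03],0],
    [[0,0,0.03],0],
    [[0,0,0.03],0],
  ],
  fingers=-1,
  squeeze=70,
)

```text
clock: 3.75
eef_pos: [408.7, -327.9, 102.4]
tool_rot: [-0.685, 0.705, 0.123, -0.136]
contact_force: [-0.2, 0.5, -3.6]
finger_gap: 23.1
```

```bash
python3 -c "
from h import *
st()
"
```

```text
t 3.75 pos [ 408.7 -327.9  102.4] j [-0.791  0.15   1.956 -0.038  1.023 -1.14 ] F [-0.2  0.5 -3.6] gap 23.1
tool x az 21.1 x z -0.024 pointing [-0.013 -0.033 -0.999] tilt 2.02 tilt az -112.4
```

```bash
python3 -c "
from h import *
c=cap('side');f=c['frame'];cv2.imwrite('pics/s3.png',cv2.resize(f[240:400,270:440],None,fx=4,fy=3.7,interpolation=cv2.INTER_CUBIC)[:,:,::-1])
W=cloud(c);Z=W[...,2]
for v in range(290,345,4): print(v,[(np.round(W[v,u]).tolist(),f[v,u].tolist()) for u in (338,346,352)])
"
```

```text
290 [([355.0, -357.0, 200.0], [28, 26, 28]), ([390.0, -346.0, 178.0], [30, 31, 32]), ([422.0, -331.0, 154.0], [34, 32, 34])]
294 [([358.0, -354.0, 184.0], [24, 25, 29]), ([389.0, -347.0, 166.0], [31, 34, 30]), ([424.0, -329.0, 139.0], [55, 48, 42])]
298 [([367.0, -342.0, 159.0], [46, 42, 40]), ([391.0, -345.0, 150.0], [34, 34, 35]), ([421.0, -333.0, 129.0], [57, 50, 42])]
302 [([477.0, -195.0, -2.0], [161, 136, 116]), ([396.0, -340.0, 131.0], [63, 59, 60]), ([424.0, -331.0, 112.0], [55, 46, 45])]
306 [([409.0, -286.0, 76.0], [63, 56, 52]), ([396.0, -340.0, 118.0], [64, 60, 62]), ([496.0, -241.0, 4.0], [149, 127, 107])]
310 [([397.0, -303.0, 79.0], [30, 29, 30]), ([396.0, -340.0, 103.0], [74, 68, 64]), ([432.0, -321.0, 74.0], [45, 43, 32])]
314 [([388.0, -315.0, 76.0], [24, 26, 22]), ([399.0, -337.0, 86.0], [77, 57, 40]), ([421.0, -335.0, 75.0], [23, 27, 25])]
318 [([nan, nan, nan], [23, 20, 28]), ([396.0, -341.0, 77.0], [37, 36, 30]), ([408.0, -352.0, 78.0], [27, 26, 27])]
322 [([375.0, -332.0, 66.0], [44, 40, 41]), ([385.0, -355.0, 77.0], [17, 16, 15]), ([401.0, -362.0, 75.0], [10, 12, 12])]
326 [([374.0, -335.0, 54.0], [61, 60, 57]), ([386.0, -354.0, 62.0], [58, 58, 58]), ([398.0, -365.0, 64.0], [45, 44, 43])]
330 [([370.0, -340.0, 46.0], [57, 56, 58]), ([385.0, -356.0, 50.0], [57, 58, 58]), ([397.0, -367.0, 51.0], [60, 59, 58])]
334 [([374.0, -335.0, 26.0], [62, 60, 60]), ([388.0, -353.0, 32.0], [62, 61, 61]), ([400.0, -364.0, 34.0], [58, 59, 58])]
338 [([373.0, -336.0, 12.0], [62, 60, 60]), ([387.0, -355.0, 19.0], [60, 61, 62]), ([400.0, -364.0, 19.0], [57, 56, 55])]
342 [([368.0, -343.0, 5.0], [57, 55, 56]), ([386.0, -356.0, 6.0], [55, 55, 55]), ([399.0, -366.0, 6.0], [57, 55, 57])]
```

View pics/s3.png

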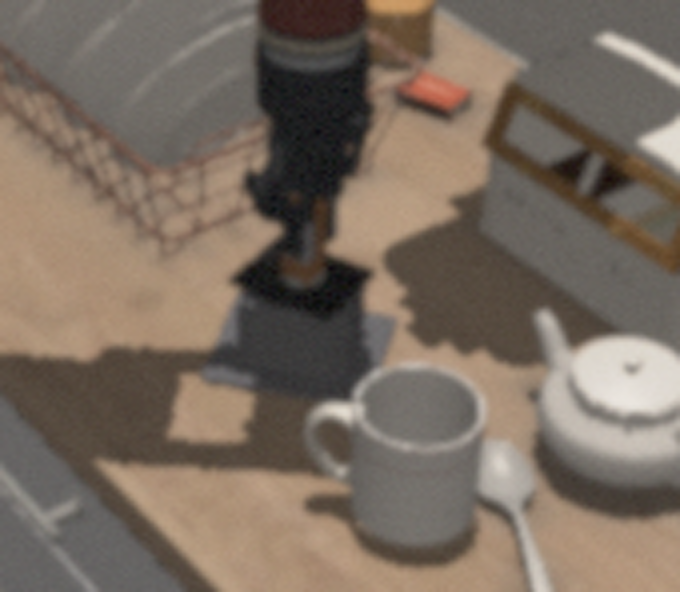

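```bash
python3 - <<'E'
import numpy as np
from scipy.optimize import least_squares
D=[([.218,1.615,1.311],(221.049,-583.723,229.957)),([-.089,1.808,1.432],(342.,-371.,299.7)),([-.074,1.819,1.41],(365,-348.7,285.7)),([.04,1.878,1.24],(403.1,-329.6,196.8)),([.167,1.941,1.034],(406.1,-335.4,100)),([.15,1.956,1.023],(408.7,-327.9,102.4))]
def fk(p,j):
    a1,d1,L2,L3,L3o,Lt=p
    a=j[0];b=a+j[1];c=b+j[2]
    r=a1+L2*np.sin(a)+L3*np.sin(b)+L3o*np.cos(b)+Lt*np.sin(c)
    z=d1+L2*np.cos(a)+L3*np.cos(b)-L3o*np.sin(b)+Lt*np.cos(c)
    return np.array([r,z])
f=lambda p:np.concatenate([fk(p,j)-[np.hypot(x,y),z] for j,(x,y,z) in D]+[(np.array(p)-[0,250,400,400,0,250])*0.002])
s=least_squares(f,[0,250,400,400,0,250]); print(s.x.round(1),f(s.x)[:-6].round(1))
E
```

```text
[  4.9 322.8 451.9 557.8  63.5 328.3] [-0.  -0.1 -0.6 -0.2  0.7  0.3 -0.1 -0.2 -0.   0.2  0.1 -0.1]
```

move_arm(
  increments=[
    [[0,0,0.2],0.4],
    [[0,0,0.15],0.6],
    [[0,0,0.1],0.6],
    [[0,0,0.02],0.5],
    [[0,0,0],0],
  ],
)

```text
clock: 4.3
eef_pos: [407.4, -325.5, 119.1]
tool_rot: [-0.655, 0.674, 0.235, -0.246]
contact_force: [-0.4, -0.0, -3.6]
finger_gap: 23.1
```

```bash
cat >> h.py <<'E'
def guard(n,box,center,zr):
    """dark guard plane points"""
    c=cap(n); W=cloud(c); f=c['frame']; u0,v0,u1,v1=box
    cv2.imwrite(f'pics/g_{n}.png',cv2.resize(f[v0:v1,u0:u1],None,fx=4,fy=4,interpolation=cv2.INTER_CUBIC)[:,:,::-1])
    return c,W,f
E
python3 -c "
from h import *
st()
c,W,f=guard('side',(270,240,440,380),0,0)
cap('wrist','wrist4')
"
```

```text
t 4.3 pos [ 407.4 -325.5  119.1] j [-0.794  0.117  1.956 -0.03   1.052 -1.474] F [-0.4 -0.  -3.6] gap 23.1
tool x az 39.8 x z -0.024 pointing [-0.006 -0.03  -1.   ] tilt 1.78 tilt az -101.6
```

View pics/g_side.png

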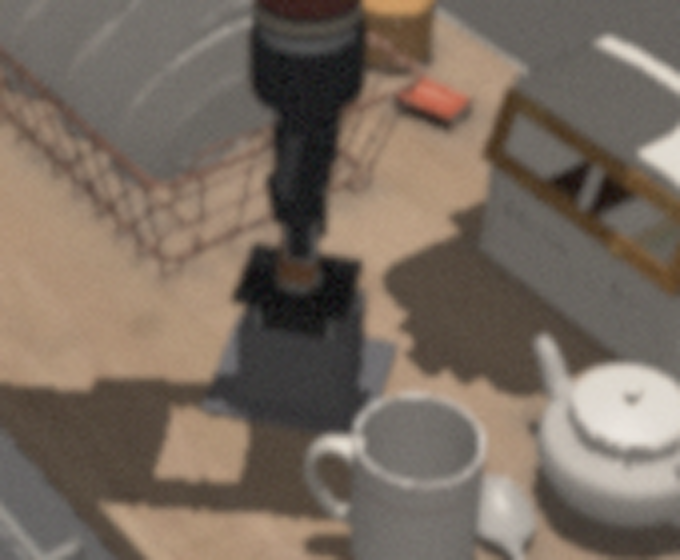

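View pics/wrist4.png

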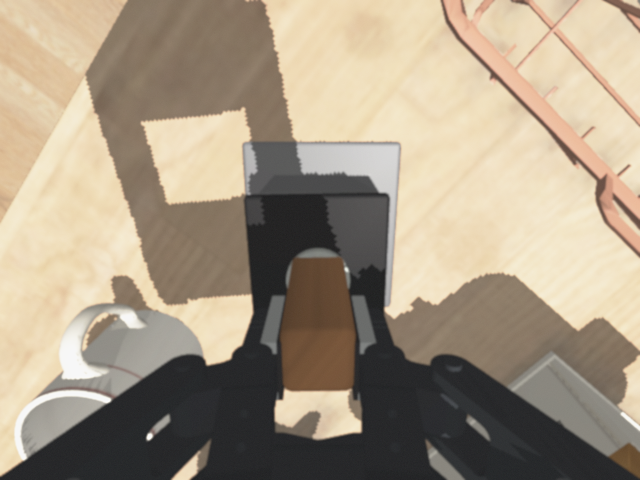

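```bash
cat >> h.py <<'E'
def gplane(show=True):
    s,M=st(); c=cap('wrist'); W=cloud(c); f=c['frame'].astype(int)
    tcp=np.array(s['eef_pos']); up=-M[:,1]
    # points in gripper coords: x jaw, y along pointing, z = third
    L=(W-tcp)@M
    d=(f.max(-1)<75)&np.isfinite(L).all(-1)&(np.abs(L[...,0])<45)&(L[...,1]>5)&(L[...,1]<80)&(np.abs(L[...,2])<75)
    v,u=np.mgrid[:480,:640]; d&=(v<420)
    P=W[d]; rng=np.random.default_rng(1); best=None
    for i in range(300):
        a=P[rng.choice(len(P),3,False)]; n=np.cross(a[1]-a[0],a[2]-a[0]); n/=np.linalg.norm(n)+1e-9
        k=np.abs((P-a[0])@n)<1.0
        if best is None or k.sum()>best[0]: best=(k.sum(),k)
    Q=P[best[1]]; cen=Q.mean(0); n=np.linalg.svd(Q-cen)[2][2]; n*=np.sign(n[2])
    az=np.degrees(np.arctan2(-n[1],-n[0]))
    print('guard pts',len(Q),'n',n.round(3),'tilt',np.degrees(np.arccos(n[2])).round(2),'downhill-lean az(opposite of top lean)',az.round(1),'cen',cen.round(1),'tcp dist to guard plane',((tcp-cen)@n).round(1))
    return s,M,W,f,Q,n
E
python3 -c "
from h import *
s,M,W,f,Q,n=gplane()
r=cv2.minAreaRect(Q[:,:2].astype(np.float32));print(r)
"
```

```text
t 4.4 pos [ 407.3 -325.4  118.9] j [-0.794  0.118  1.956 -0.03   1.051 -1.472] F [ 0.1 -0.2 -3.2] gap 23.0
tool x az 39.7 x z -0.024 pointing [-0.007 -0.03  -1.   ] tilt 1.77 tilt az -102.3
guard pts 7302 n [0.02  0.013 1.   ] tilt 1.37 downhill-lean az(opposite of top lean) -148.2 cen [ 386.9 -315.7   91.5] tcp dist to guard plane 27.8
((396.89892578125, -314.808837890625), (64.5355453491211, 59.97647476196289), 40.68996047973633)
```

move_arm(
  increments=[
    [[0,0,0.17],0],
    [[-0.15,0.18,0],0],
    [[-0.15,0.18,0],0],
    [[-0.15,0.18,0],0],
    [[0,0,0],0],
  ],
  squeeze=30,
)

```text
clock: 4.95
eef_pos: [397.2, -313.4, 132.6]
tool_rot: [-0.644, 0.686, 0.238, -0.241]
contact_force: [-0.8, -0.6, -3.0]
finger_gap: 23.3
```

```bash
python3 -c "
from h import *
gplane()
"
```

```text
t 4.95 pos [ 397.2 -313.4  132.6] j [-0.79   0.044  2.007 -0.033  1.039 -1.465] F [-0.8 -0.6 -3. ] gap 23.3
tool x az 39.6 x z -0.024 pointing [ 0.016 -0.057 -0.998] tilt 3.39 tilt az -73.9
guard pts 7044 n [-0.08   0.134  0.988] tilt 8.98 downhill-lean az(opposite of top lean) -59.2 cen [ 382.2 -306.7  101.9] tcp dist to guard plane 28.1
```

move_arm(
  increments=[
    [[-0.15,0.18,-0.05],0],
    [[-0.15,0.18,-0.05],0],
    [[-0.15,0.18,-0.05],0],
    [[0,0,0],0],
  ],
)

```text
clock: 5.4
eef_pos: [388.1, -302.3, 134.8]
tool_rot: [-0.632, 0.697, 0.242, -0.236]
contact_force: [-0.4, 1.9, -3.3]
finger_gap: 23.0
```

```bash
python3 -c "
from h import *
gplane()
"
```

```text
t 5.4 pos [ 388.1 -302.3  134.8] j [-0.785 -0.012  2.061 -0.037  1.005 -1.457] F [-0.4  1.9 -3.3] gap 23.0
tool x az 39.5 x z -0.023 pointing [ 0.04  -0.084 -0.996] tilt 5.35 tilt az -64.4
guard pts 6991 n [-0.176  0.247  0.953] tilt 17.68 downhill-lean az(opposite of top lean) -54.5 cen [ 379.2 -297.9  101.8] tcp dist to guard plane 28.8
```

move_arm(
  increments=[
    [[-0.17,0.2,-0.1],0],
    [[-0.17,0.2,-0.1],0],
    [[-0.17,0.2,-0.1],0],
    [[-0.1,0.12,-0.05],0],
    [[0,0,0],0],
  ],
)

```text
clock: 5.95
eef_pos: [376.6, -288.1, 133.2]
tool_rot: [-0.615, 0.713, 0.249, -0.229]
contact_force: [0.2, -0.5, -3.3]
finger_gap: 23.1
```

```bash
python3 -c "
from h import *
gplane()
"
```

```text
t 5.95 pos [ 376.6 -288.1  133.2] j [-0.779 -0.082  2.134 -0.042  0.952 -1.447] F [ 0.2 -0.5 -3.3] gap 23.1
tool x az 39.5 x z -0.02 pointing [ 0.073 -0.121 -0.99 ] tilt 8.13 tilt az -58.7
guard pts 6486 n [-0.299  0.388  0.872] tilt 29.34 downhill-lean az(opposite of top lean) -52.4 cen [ 374.3 -287.7   97.8] tcp dist to guard plane 30.0
```

move_arm(
  increments=[
    [[0,0,0.5],0],
    [[0,0,0.8],0],
    [[0,0,1],0],
    [[0,0,1],0],
    [[0,0,1],0],
    [[0,0,1],0],
    [[0,0,1],0],
    [[0,0,0.7],0],
  ],
  squeeze=70,
)

```text
clock: 6.8
eef_pos: [359.8, -269.1, 401.3]
tool_rot: [-0.639, 0.691, 0.24, -0.239]
contact_force: [1.1, 0.3, -2.6]
finger_gap: 22.6
```

```bash
python3 -c "
from h import *
c=dict(np.load('scene.npz')); W=cloud(c); f=c['frame'].astype(int)
m=np.isfinite(W).all(-1)&(W[...,0]>250)&(W[...,0]<700)&(W[...,1]>-260)&(W[...,1]<250)&(W[...,2]>15)&(W[...,2]<260)
for z0 in (20,60,100,150,200):
    k=m&(W[...,2]>z0)&(W[...,2]<z0+40); P=W[k]; 
    if len(P): print(z0,len(P),np.percentile(P,[1,50,99],axis=0).round().tolist())
gplane()
"
```

```text
20 854 [[380.0, -38.0, 21.0], [498.0, 101.0, 40.0], [699.0, 249.0, 60.0]]
60 633 [[363.0, -210.0, 60.0], [493.0, 52.0, 79.0], [696.0, 249.0, 99.0]]
100 848 [[356.0, -226.0, 101.0], [478.0, 34.0, 118.0], [611.0, 147.0, 139.0]]
150 339 [[387.0, -162.0, 151.0], [513.0, 16.0, 166.0], [607.0, 31.0, 189.0]]
200 30 [[576.0, -53.0, 201.0], [632.0, -32.0, 229.0], [695.0, -4.0, 238.0]]
t 6.8 pos [ 359.8 -269.1  401.3] j [-0.778 -0.303  1.806 -0.03   1.572 -1.469] F [ 1.1  0.3 -2.6] gap 22.6
tool x az 39.5 x z -0.023 pointing [ 0.026 -0.068 -0.997] tilt 4.2 tilt az -69.0
guard pts 6683 n [-0.254  0.339  0.906] tilt 25.03 downhill-lean az(opposite of top lean) -53.1 cen [ 356.8 -267.   366.4] tcp dist to guard plane 30.2
```

move_arm(
  increments=[
    [[0.4,0.6,0.05],0.6],
    [[0.4,0.9,0.02],0.9],
    [[0.4,0.97,0.02],0.95],
    [[0.35,0.97,0.02],0.95],
    [[0.3,0.97,0],0.95],
    [[0.25,0.97,0],0.95],
    [[0.2,0.97,0],0.95],
    [[0.2,0.97,0],0.95],
    [[0.2,0.97,0],0.95],
    [[0.2,0.97,0],0.95],
  ],
)

```text
clock: 7.85
eef_pos: [464.2, 115.0, 385.7]
tool_rot: [-0.345, 0.359, 0.618, -0.608]
contact_force: [0.9, -0.5, -2.6]
finger_gap: 23.1
```

```bash
python3 -c "
from h import *
gplane()
"
```

```text
t 7.85 pos [464.2 115.  385.7] j [ 0.096 -0.206  1.755 -0.     1.569 -2.004] F [ 0.9 -0.5 -2.6] gap 23.1
tool x az 120.3 x z -0.01 pointing [ 0.024  0.002 -1.   ] tilt 1.37 tilt az 5.2
guard pts 6947 n [-0.337 -0.184  0.923] tilt 22.56 downhill-lean az(opposite of top lean) 28.7 cen [462.6 112.6 352.4] tcp dist to guard plane 29.8
```

move_arm(
  increments=[
    [[0.2,0.8,-0.3],0],
    [[0.2,0.7,-0.8],0],
    [[0.15,0.4,-0.95],0],
    [[0.1,0.2,-0.95],0],
    [[0.1,0.2,-0.95],0],
    [[0,0,-0.3],0],
    [[0,0,0],0],
  ],
)

```text
clock: 8.6
eef_pos: [480.7, 216.3, 193.6]
tool_rot: [0.352, -0.344, -0.614, 0.617]
contact_force: [0.6, 0.5, -3.4]
finger_gap: 23.2
```

```bash
python3 -c "
from h import *
s,M,W,f,Q,n=gplane()
cap('side','side5');cap('scene','scene5')
cv2.imwrite('pics/w5.png',f.astype(np.uint8)[:,:,::-1])
for a,b in (('side',(180,120,380,270)),('scene',(150,150,350,350))):
    g=cv2.imread('pics/%s5.png'%a)[b[1]:b[3],b[0]:b[2]]; cv2.imwrite('pics/%s5z.png'%a,cv2.resize(g,None,fx=3,fy=3,interpolation=cv2.INTER_CUBIC))
"
```

```text
t 8.6 pos [480.7 216.3 193.6] j [ 0.287  0.052  1.871  0.005  1.23  -1.828] F [ 0.6  0.5 -3.4] gap 23.2
tool x az 121.0 x z 0.008 pointing [-0.013  0.001 -1.   ] tilt 0.74 tilt az 173.5
guard pts 6504 n [-0.304 -0.196  0.932] tilt 21.21 downhill-lean az(opposite of top lean) 32.8 cen [475.  212.6 159.2] tcp dist to guard plane 29.6
```

View pics/side5z.png

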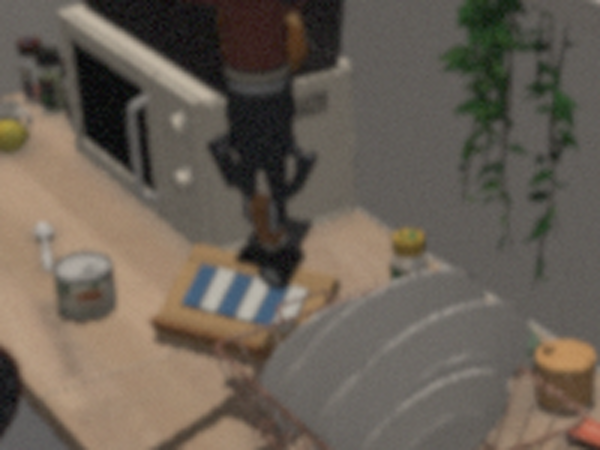

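View pics/scene5z.png

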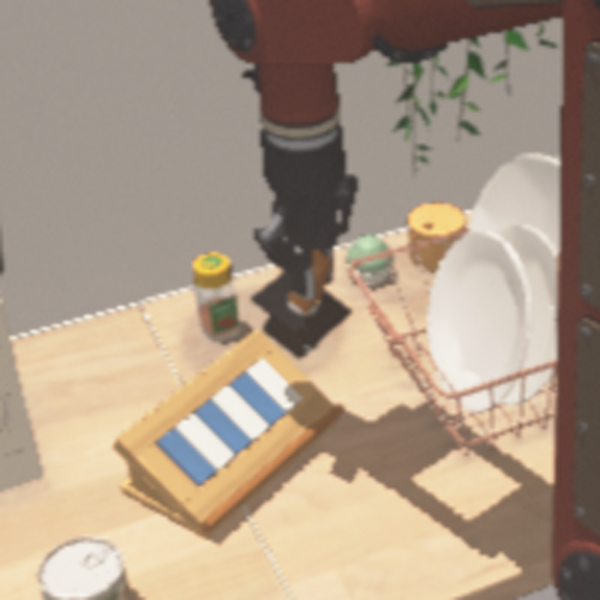

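View pics/w5.png

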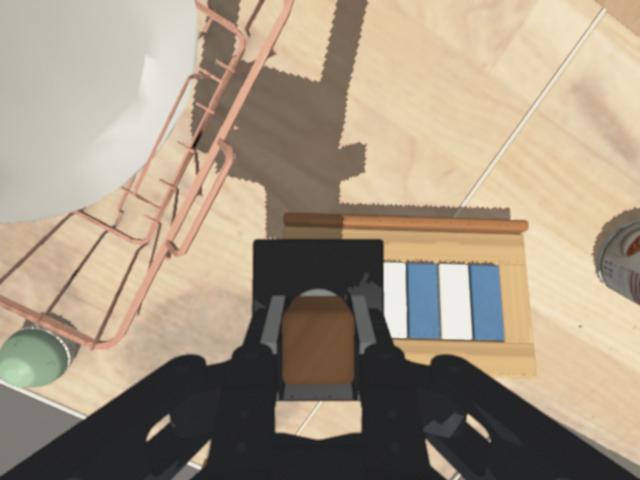

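```bash
python3 -c "
from h import *
c=dict(np.load('wrist.npz'));W=cloud(c);f=c['frame'].astype(int)
b=(f[...,2]>f[...,0]+15)
nl,lab,stt,cen=cv2.connectedComponentsWithStats(b.astype(np.uint8))
for i in range(1,nl):
    if stt[i,4]>300:
        P=W[lab==i];P=P[np.isfinite(P).all(1)];mid=(P.min(0)+P.max(0))/2
        print(stt[i],P.mean(0).round(1))
# orientation from ledge row: brown ledge
P=W[b&np.isfinite(W).all(-1)]; P=P[P[:,2]>20]
cen=P.mean(0);n=np.linalg.svd(P-cen)[2][2];n*=np.sign(n[2]);print('n',n.round(3),np.degrees(np.arccos(n[2])).round(1),np.degrees(np.arctan2(-n[1],-n[0])).round(1))
"
```

```text
[ 407  263   33   76 2335] [488.9 320.9  55. ]
[ 469  265   35   76 2240] [463.8 365.8  55.4]
n [-0.438 -0.25   0.863] 30.3 29.7
```

move_arm(
  increments=[
    [[0.25,-0.06,-0.5],-0.1],
    [[0.2,-0.03,-0.5],-0.1],
    [[0.1,-0.03,-0.2],0],
    [[0,0,0],0],
  ],
)

```text
clock: 9.15
eef_pos: [515.1, 212.7, 161.7]
tool_rot: [-0.355, 0.362, 0.616, -0.603]
contact_force: [-0.8, 1.2, -2.9]
finger_gap: 23.1
```

```bash
cat >> h.py <<'E'
C=np.array([495,310,52.]); yw=np.radians(29.2)
nf=np.array([-.5*np.cos(yw),-.5*np.sin(yw),np.cos(np.pi/6)]); ef=np.array([np.cos(yw)*np.cos(np.pi/6),np.sin(yw)*np.cos(np.pi/6),.5]); yf=np.array([-np.sin(yw),np.cos(yw),0])
def bed(n=None,M=None,s=None):
    tcp=np.array(s['eef_pos']); piv=tcp-15*M[:,1]
    dl=piv-106*n; B=np.stack([ef,yf,nf])
    F=np.array(s['contact_force']); 
    print('pivot bed',(B@(piv-C)).round(1),'drumline(unloaded) bed',(B@(dl-C)).round(1),'n in bed',(B@n).round(3),'F bed',(B@(F+[0,0,3.2])).round(1))
E
python3 -c "
from h import *
s,M,W,f,Q,n=gplane(); bed(n,M,s)
"
```

```text
t 9.15 pos [515.1 212.7 161.7] j [ 0.263  0.132  1.849  0.005  1.141 -1.818] F [-0.8  1.2 -2.9] gap 23.1
tool x az 119.1 x z -0.0 pointing [ 0.018  0.01  -1.   ] tilt 1.17 tilt az 29.1
guard pts 6530 n [-0.335 -0.19   0.923] tilt 22.65 downhill-lean az(opposite of top lean) 29.6 cen [510.5 209.1 127.2] tcp dist to guard plane 29.6
pivot bed [ 36.1 -94.7 123.1] drumline(unloaded) bed [ 22.6 -94.4  17.9] n in bed [ 0.128 -0.003  0.992] F bed [0.1 1.4 0.4]
```

move_arm(
  increments=[
    [[-0.12,-0.06,-0.26],0],
    [[-0.12,-0.06,-0.26],0],
    [[0.03,0.02,-0.06],0],
  ],
  squeeze=30,
)

```text
clock: 9.5
eef_pos: [507.9, 209.2, 141.9]
tool_rot: [-0.353, 0.364, 0.618, -0.602]
contact_force: [-0.3, -0.4, -3.8]
finger_gap: 22.9
```

```bash
python3 -c "
from h import *
s,M,W,f,Q,n=gplane(); bed(n,M,s)
"
```

```text
t 9.5 pos [507.9 209.2 141.9] j [ 0.26   0.135  1.887  0.006  1.092 -1.822] F [-0.3 -0.4 -3.8] gap 22.9
tool x az 119.1 x z -0.002 pointing [ 0.025  0.012 -1.   ] tilt 1.58 tilt az 25.9
guard pts 6660 n [-0.343 -0.189  0.92 ] tilt 23.07 downhill-lean az(opposite of top lean) 28.9 cen [503.2 205.9 107.2] tcp dist to guard plane 29.6
pivot bed [ 19.2 -94.3 110. ] drumline(unloaded) bed [  6.5 -94.5   4.8] n in bed [0.121 0.002 0.993] F bed [-0.7 -0.2 -0.3]
```

move_arm(
  increments=[
    [[0.05,0.03,-0.1],0],
    [[0.05,0.03,-0.1],0],
    [[0.05,0.03,-0.1],0],
  ],
)

```text
clock: 9.85
eef_pos: [514.0, 212.4, 132.0]
tool_rot: [-0.353, 0.363, 0.617, -0.603]
contact_force: [-5.8, -4.3, 7.6]
finger_gap: 23.3
```

```bash
python3 -c "
from h import *
s,M,W,f,Q,n=gplane(); bed(n,M,s)
"
```

```text
t 9.85 pos [514.  212.4 132. ] j [ 0.264  0.164  1.875  0.004  1.078 -1.818] F [-5.8 -4.3  7.6] gap 23.3
tool x az 119.2 x z -0.003 pointing [ 0.023  0.009 -1.   ] tilt 1.41 tilt az 22.6
guard pts 6605 n [-0.338 -0.185  0.923] tilt 22.64 downhill-lean az(opposite of top lean) 28.7 cen [509.1 209.2  97.4] tcp dist to guard plane 29.7
pivot bed [ 20.3 -94.4  98. ] drumline(unloaded) bed [  6.7 -94.7  -7.1] n in bed [0.128 0.003 0.992] F bed [-0.8 -1.  12.9]
```

move_arm(
  increments=[
    [[-0.09,-0.05,-0.08],0],
    [[-0.09,-0.05,-0.08],0],
    [[-0.08,-0.04,-0.08],0],
    [[-0.05,-0.03,-0.06],0],
  ],
)

```text
clock: 10.3
eef_pos: [512.0, 210.6, 132.2]
tool_rot: [-0.347, 0.368, 0.624, -0.596]
contact_force: [-4.4, -0.7, 7.0]
finger_gap: 23.2
```

```bash
python3 -c "
from h import *
s,M,W,f,Q,n=gplane(); bed(n,M,s)
"
```

```text
t 10.3 pos [512.  210.6 132.2] j [ 0.259  0.144  1.898  0.008  1.052 -1.826] F [-4.4 -0.7  7. ] gap 23.2
tool x az 119.2 x z -0.005 pointing [ 0.044  0.019 -0.999] tilt 2.77 tilt az 23.5
guard pts 6547 n [-0.36  -0.2    0.911] tilt 24.34 downhill-lean az(opposite of top lean) 29.1 cen [508.2 207.5  97.6] tcp dist to guard plane 29.6
pivot bed [ 17.8 -95.   99.6] drumline(unloaded) bed [  7.3 -95.1  -5.8] n in bed [0.099 0.001 0.995] F bed [ 1.5  1.5 10.9]
```

move_arm(
  increments=[
    [[-0.16,-0.09,-0.16],0],
    [[-0.16,-0.09,-0.16],0],
    [[-0.16,-0.09,-0.16],0],
    [[-0.1,-0.06,-0.12],0],
  ],
)

```text
clock: 10.75
eef_pos: [508.6, 205.7, 126.9]
tool_rot: [-0.336, 0.378, 0.637, -0.581]
contact_force: [-3.8, -0.4, 8.4]
finger_gap: 23.3
```

```bash
python3 -c "
from h import *
s,M,W,f,Q,n=gplane(); bed(n,M,s)
"
```

```text
t 10.75 pos [508.6 205.7 126.9] j [ 0.248  0.111  1.949  0.018  0.984 -1.842] F [-3.8 -0.4  8.4] gap 23.3
tool x az 119.2 x z -0.011 pointing [ 0.091  0.038 -0.995] tilt 5.68 tilt az 22.7
guard pts 6969 n [-0.404 -0.214  0.889] tilt 27.23 downhill-lean az(opposite of top lean) 27.9 cen [509.5 204.7  93.7] tcp dist to guard plane 29.7
pivot bed [  9.9 -97.5  98.1] drumline(unloaded) bed [  4.7 -98.6  -7.8] n in bed [0.048 0.01  0.999] F bed [ 2.7  1.5 11.8]
```

move_arm(
  increments=[
    [[-0.17,-0.05,-0.16],0],
    [[-0.17,-0.05,-0.16],0],
    [[-0.1,-0.0,-0.1],0],
  ],
)

```text
clock: 11.1
eef_pos: [506.5, 205.7, 124.7]
tool_rot: [-0.326, 0.387, 0.646, -0.571]
contact_force: [-4.8, -4.7, 8.1]
finger_gap: 23.2
```

```bash
python3 -c "
from h import *
s,M,W,f,Q,n=gplane(); bed(n,M,s)
"
```

```text
t 11.1 pos [506.5 205.7 124.7] j [ 0.249  0.088  1.982  0.018  0.936 -1.841] F [-4.8 -4.7  8.1] gap 23.2
tool x az 119.1 x z -0.021 pointing [ 0.128  0.047 -0.991] tilt 7.82 tilt az 20.4
guard pts 7267 n [-0.438 -0.219  0.872] tilt 29.31 downhill-lean az(opposite of top lean) 26.6 cen [510.  206.3  92.7] tcp dist to guard plane 29.5
pivot bed [  6.6 -96.3  97.3] drumline(unloaded) bed [  5.3 -98.7  -8.7] n in bed [0.012 0.022 1.   ] F bed [ 0.  -1.8 13. ]
```

move_arm(
  increments=[
    [[-0.04,0.12,-0.045],0],
    [[-0.04,0.12,-0.045],0],
    [[-0.04,0.12,-0.045],0],
    [[-0.04,0.12,-0.045],0],
    [[-0.04,0.12,-0.045],0],
  ],
  squeeze=60,
)

```text
clock: 11.65
eef_pos: [499.5, 222.7, 123.4]
tool_rot: [-0.323, 0.389, 0.64, -0.578]
contact_force: [-6.4, -7.3, 8.7]
finger_gap: 23.1
```

```bash
python3 -c "
from h import *
s,M,W,f,Q,n=gplane(); bed(n,M,s)
"
```

```text
t 11.65 pos [499.5 222.7 123.4] j [ 0.296  0.097  1.974 -0.011  0.943 -1.781] F [-6.4 -7.3  8.7] gap 23.1
tool x az 119.2 x z -0.036 pointing [ 0.124  0.029 -0.992] tilt 7.34 tilt az 12.9
guard pts 7346 n [-0.432 -0.202  0.879] tilt 28.47 downhill-lean az(opposite of top lean) 25.0 cen [503.  222.7  91.4] tcp dist to guard plane 29.5
pivot bed [  8.1 -77.8  94.9] drumline(unloaded) bed [  5.1 -81.5 -11. ] n in bed [0.028 0.035 0.999] F bed [-2.  -3.2 14.8]
```

move_arm(
  increments=[
    [[-0.035,0.1,-0.03],0],
    [[-0.035,0.1,-0.03],0],
    [[-0.035,0.1,-0.03],0],
    [[-0.035,0.1,-0.03],0],
  ],
)

```text
clock: 12.1
eef_pos: [492.9, 235.6, 124.3]
tool_rot: [-0.323, 0.389, 0.636, -0.583]
contact_force: [-6.3, -6.0, 8.2]
finger_gap: 23.2
```

```bash
python3 -c "
from h import *
s,M,W,f,Q,n=gplane(); bed(n,M,s)
"
```

```text
t 12.1 pos [492.9 235.6 124.3] j [ 0.329  0.102  1.966 -0.026  0.957 -1.741] F [-6.3 -6.   8.2] gap 23.2
tool x az 119.3 x z -0.042 pointing [ 0.117  0.018 -0.993] tilt 6.82 tilt az 8.6
guard pts 7202 n [-0.426 -0.195  0.883] tilt 27.94 downhill-lean az(opposite of top lean) 24.6 cen [495.2 234.7  91.8] tcp dist to guard plane 29.5
pivot bed [  9.1 -63.3  95.4] drumline(unloaded) bed [  5.1 -67.2 -10.4] n in bed [0.037 0.037 0.999] F bed [-1.6 -2.2 14.1]
```

move_arm(
  increments=[
    [[-0.08,0.07,-0.055],0],
    [[-0.08,0.07,-0.055],0],
    [[-0.08,0.07,-0.055],0],
    [[-0.08,0.07,-0.055],0],
    [[-0.08,0.07,-0.055],0],
  ],
)

```text
clock: 12.65
eef_pos: [485.3, 245.9, 125.5]
tool_rot: [-0.316, 0.395, 0.635, -0.584]
contact_force: [-4.4, -5.3, 7.6]
finger_gap: 23.1
```

```bash
python3 -c "
from h import *
s,M,W,f,Q,n=gplane(); bed(n,M,s)
"
```

```text
t 12.65 pos [485.3 245.9 125.5] j [ 0.363  0.092  1.976 -0.051  0.948 -1.695] F [-4.4 -5.3  7.6] gap 23.1
tool x az 119.3 x z -0.06 pointing [ 0.133  0.006 -0.991] tilt 7.63 tilt az 2.5
guard pts 7273 n [-0.441 -0.184  0.879] tilt 28.52 downhill-lean az(opposite of top lean) 22.7 cen [488.9 244.9  93.4] tcp dist to guard plane 29.6
pivot bed [  8.2 -50.4  97.3] drumline(unloaded) bed [  5.2 -56.1  -8.5] n in bed [0.028 0.054 0.998] F bed [-0.2 -2.5 12.6]
```

move_arm(
  increments=[
    [[-0.06,0.14,-0.035],0.04],
    [[-0.06,0.14,-0.035],0.04],
    [[-0.06,0.14,-0.035],0.04],
    [[-0.06,0.14,-0.035],0.04],
    [[-0.06,0.14,-0.035],0.04],
    [[-0.06,0.14,-0.035],0.04],
  ],
)

```text
clock: 13.3
eef_pos: [471.2, 273.1, 125.4]
tool_rot: [-0.303, 0.385, 0.635, -0.597]
contact_force: [-5.3, -5.5, 8.2]
finger_gap: 23.1
```

```bash
python3 -c "
from h import *
s,M,W,f,Q,n=gplane(); bed(n,M,s)
cv2.imwrite('pics/w6.png',f.astype(np.uint8)[:,:,::-1])
"
```

```text
t 13.3 pos [471.2 273.1 125.4] j [ 0.431  0.103  1.963 -0.076  0.965 -1.652] F [-5.3 -5.5  8.2] gap 23.1
tool x az 121.4 x z -0.075 pointing [ 0.127 -0.01  -0.992] tilt 7.34 tilt az -4.4
guard pts 7111 n [-0.427 -0.178  0.886] tilt 27.59 downhill-lean az(opposite of top lean) 22.7 cen [473.8 271.3  92.8] tcp dist to guard plane 29.6
pivot bed [  9.2 -19.6  96.6] drumline(unloaded) bed [  4.5 -25.1  -9.1] n in bed [0.045 0.053 0.998] F bed [-0.6 -2.2 13.5]
```

View pics/w6.png

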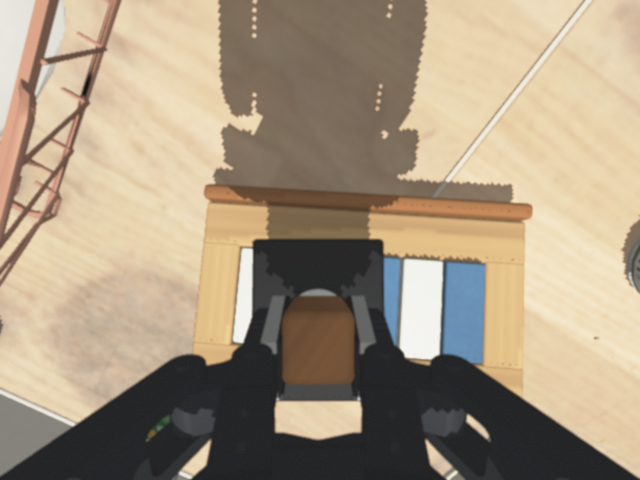

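move_arm(
  increments=[
    [[-0.07,0.13,-0.04],0],
    [[-0.07,0.13,-0.04],0],
    [[-0.07,0.13,-0.04],0],
    [[-0.07,0.13,-0.04],0],
    [[-0.07,0.13,-0.04],0],
    [[-0.07,0.13,-0.04],0],
  ],
)

```text
clock: 13.95
eef_pos: [456.1, 299.1, 125.4]
tool_rot: [-0.3, 0.388, 0.629, -0.603]
contact_force: [-5.3, -4.4, 8.2]
finger_gap: 23.4
```

```bash
python3 -c "
from h import *
s,M,W,f,Q,n=gplane(); bed(n,M,s)
"
```

```text
t 13.95 pos [456.1 299.1 125.4] j [ 0.5    0.115  1.949 -0.103  0.982 -1.569] F [-5.3 -4.4  8.2] gap 23.4
tool x az 121.4 x z -0.091 pointing [ 0.126 -0.029 -0.992] tilt 7.42 tilt az -13.1
guard pts 7001 n [-0.425 -0.161  0.891] tilt 27.04 downhill-lean az(opposite of top lean) 20.8 cen [457.5 295.9  92.2] tcp dist to guard plane 29.7
pivot bed [ 8.9 10.8 96.8] drumline(unloaded) bed [ 2.9  3.7 -8.8] n in bed [0.056 0.067 0.996] F bed [-0.2 -1.3 13.3]
```

move_arm(
  increments=[
    [[-0.11,0.11,-0.065],0.03],
    [[-0.11,0.11,-0.065],0.03],
    [[-0.11,0.11,-0.065],0.03],
    [[-0.11,0.11,-0.065],0.03],
    [[-0.11,0.11,-0.065],0.03],
  ],
)

```text
clock: 14.5
eef_pos: [441.1, 320.4, 124.3]
tool_rot: [-0.288, 0.386, 0.633, -0.606]
contact_force: [-4.6, -4.7, 8.0]
finger_gap: 23.1
```

```bash
python3 -c "
from h import *
s,M,W,f,Q,n=gplane(); bed(n,M,s)
"
```

```text
t 14.5 pos [441.1 320.4 124.3] j [ 0.557  0.116  1.953 -0.124  0.975 -1.523] F [-4.6 -4.7  8. ] gap 23.1
tool x az 122.6 x z -0.104 pointing [ 0.14  -0.034 -0.99 ] tilt 8.27 tilt az -13.6
guard pts 7246 n [-0.437 -0.17   0.883] tilt 27.94 downhill-lean az(opposite of top lean) 21.2 cen [445.  318.5  92.4] tcp dist to guard plane 29.6
pivot bed [ 5.8 36.9 97.2] drumline(unloaded) bed [ 1.6 30.  -8.5] n in bed [0.04  0.065 0.997] F bed [ 0.2 -1.8 12.8]
```

move_arm(
  increments=[
    [[-0.1,0.12,-0.06],0.02],
    [[-0.1,0.12,-0.06],0.02],
    [[-0.1,0.12,-0.06],0.02],
    [[-0.1,0.12,-0.06],0.02],
    [[-0.1,0.12,-0.06],0.02],
    [[-0.1,0.12,-0.06],0.02],
  ],
)

```text
clock: 15.15
eef_pos: [422.2, 348.1, 122.2]
tool_rot: [-0.278, 0.386, 0.634, -0.61]
contact_force: [-3.9, -5.7, 8.7]
finger_gap: 23.3
```

```bash
python3 -c "
from h import *
s,M,W,f,Q,n=gplane(); bed(n,M,s)
"
```

```text
t 15.15 pos [422.2 348.1 122.2] j [ 0.629  0.127  1.946 -0.147  0.977 -1.455] F [-3.9 -5.7  8.7] gap 23.3
tool x az 123.5 x z -0.118 pointing [ 0.149 -0.042 -0.988] tilt 8.93 tilt az -15.6
guard pts 7359 n [-0.44  -0.167  0.882] tilt 28.1 downhill-lean az(opposite of top lean) 20.8 cen [426.7 346.3  90.5] tcp dist to guard plane 29.7
pivot bed [ 2.2 70.4 97. ] drumline(unloaded) bed [-1.8 63.1 -8.7] n in bed [0.038 0.069 0.997] F bed [ 0.6 -3.  13.4]
```

move_arm(
  increments=[
    [[-0.08,0.13,-0.045],0],
    [[-0.08,0.13,-0.045],0],
    [[-0.08,0.13,-0.045],0],
    [[-0.08,0.13,-0.045],0],
    [[-0.05,0.08,-0.045],0],
  ],
)

```text
clock: 15.7
eef_pos: [406.5, 371.8, 121.0]
tool_rot: [-0.278, 0.387, 0.63, -0.613]
contact_force: [-5.8, -4.6, 7.8]
finger_gap: 22.9
```

```bash
python3 -c "
from h import *
s,M,W,f,Q,n=gplane(); bed(n,M,s)
cv2.imwrite('pics/w7.png',f.astype(np.uint8)[:,:,::-1])
cap('scene','scene7')
g=cv2.imread('pics/scene7.png')[150:350,120:320]; cv2.imwrite('pics/scene7z.png',cv2.resize(g,None,fx=3,fy=3,interpolation=cv2.INTER_CUBIC))
L=(W-C)@np.stack([ef,yf,nf],1)
for i,y in enumerate([-65,-39,-13,13,39,65]):
    m=(abs(L[...,1]-y)<8)&(abs(L[...,0])<22)&(abs(L[...,2])<12)&(f.max(-1)>100); print(i+1,m.sum(),np.median(L[m][:,2]) if m.sum() else None)
m=(abs(L[...,1])<70)&(abs(abs(L[...,0])-45)<8)&(abs(L[...,2])<12)&(f.max(-1)>100);print('frame',m.sum(),np.median(L[m][:,2]))
m=(abs(L[...,1]+90)<7)&(abs(L[...,0])<30)&(abs(L[...,2])<12)&(f.max(-1)>100);print('frame end',m.sum(),np.median(L[m][:,2]))
"
```

```text
t 15.7 pos [406.5 371.8 121. ] j [ 0.687  0.146  1.927 -0.158  0.993 -1.391] F [-5.8 -4.6  7.8] gap 22.9
tool x az 123.4 x z -0.123 pointing [ 0.146 -0.051 -0.988] tilt 8.9 tilt az -19.2
guard pts 7363 n [-0.44  -0.154  0.885] tilt 27.8 downhill-lean az(opposite of top lean) 19.3 cen [411.2 369.5  89.4] tcp dist to guard plane 29.7
pivot bed [-0.2 98.8 96.9] drumline(unloaded) bed [-4.9 90.3 -8.6] n in bed [0.044 0.081 0.996] F bed [-0.9 -1.2 13.2]
1 1512 -0.7688837260744372
2 1555 -0.7710670557374317
3 1590 -0.7779289642551157
4 1647 -0.8078588933954239
5 1657 -0.8438844423823014
6 0 None
frame 6862 -0.7943431313480165
frame end 1784 -0.7076153404638146
```

View pics/w7.png

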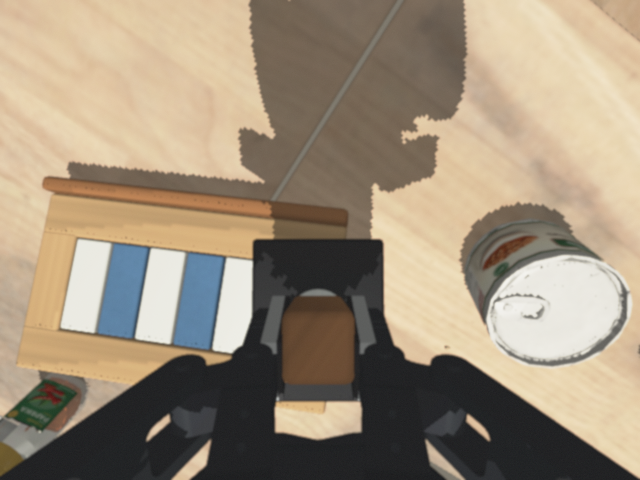

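View pics/scene7z.png

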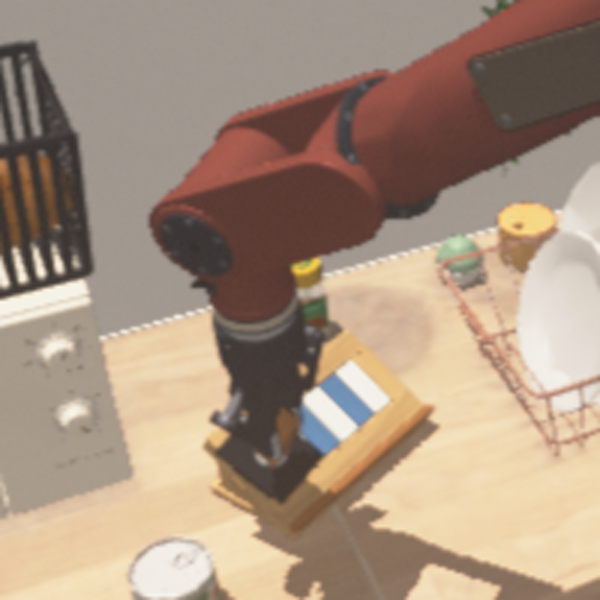

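move_arm(
  increments=[
    [[-0.1,-0.06,0.2],0],
    [[-0.3,-0.2,0.8],0],
    [[-0.2,-0.2,1],0],
    [[0,-0.4,1],0],
    [[0.1,-0.8,1],0],
    [[0.2,-0.9,1],0],
    [[0.2,-0.9,0.9],0],
  ],
  squeeze=70,
)

```text
clock: 16.5
eef_pos: [394.9, 238.8, 351.5]
tool_rot: [-0.279, 0.38, 0.631, -0.617]
contact_force: [0.8, 0.6, -2.4]
finger_gap: 23.4
```

```bash
python3 -c "
from h import *
s,M,W,f,Q,n=gplane()
cv2.imwrite('pics/w8.png',f.astype(np.uint8)[:,:,::-1])
L=(W-C)@np.stack([ef,yf,nf],1)
for i,y in enumerate([-65,-39,-13,13,39,65]):
    m=(abs(L[...,1]-y)<8)&(abs(L[...,0])<22)&(abs(L[...,2])<12)&(f.max(-1)>100); print(i+1,m.sum(),np.median(L[m][:,2]) if m.sum() else None)
for e in (-95,-90,90,95):
  m=(abs(L[...,1]-e)<7)&(abs(L[...,0])<30)&(abs(L[...,2])<12)&(f.max(-1)>100);print('frame end',e,m.sum(),np.median(L[m][:,2]))
"
```

```text
t 16.5 pos [394.9 238.8 351.5] j [ 0.461 -0.281  1.882 -0.105  1.441 -1.7  ] F [ 0.8  0.6 -2.4] gap 23.4
tool x az 124.0 x z -0.117 pointing [ 0.135 -0.049 -0.99 ] tilt 8.29 tilt az -20.0
guard pts 7481 n [-0.426 -0.16   0.891] tilt 27.05 downhill-lean az(opposite of top lean) 20.5 cen [399.  236.6 319.9] tcp dist to guard plane 29.6
1 0 None
2 0 None
3 0 None
4 0 None
5 87 -0.5107547479328105
6 453 -0.9398405230479467
frame end -95 70 -0.706974634921506
frame end -90 64 -0.7632509399571437
frame end 90 559 -0.9067054239014962
frame end 95 557 -0.8827197631719814
```

View pics/w8.png

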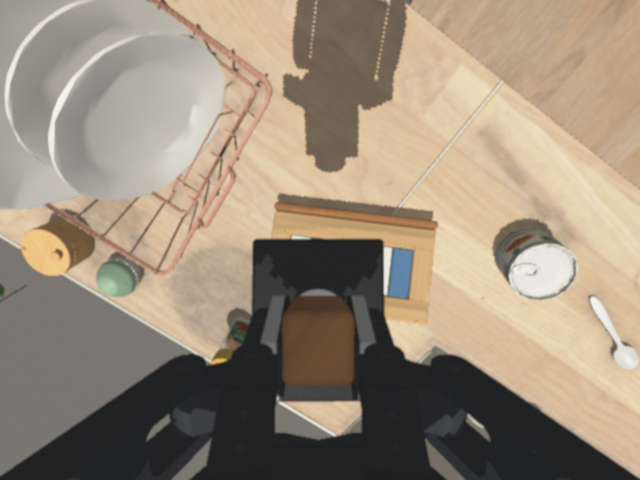

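move_arm(
  increments=[
    [[0.2,-0.6,0.5],-0.6],
    [[0.2,-0.9,0.4],-0.9],
    [[0.2,-0.97,0.3],-0.95],
    [[0.1,-0.97,0.1],-0.95],
    [[0,-0.97,0],-0.95],
    [[0,-0.97,0],-0.95],
    [[0,-0.97,0],-0.95],
    [[-0.1,-0.97,0],-0.95],
    [[-0.15,-0.97,0],-0.95],
    [[-0.2,-0.97,0],-0.95],
  ],
)

```text
clock: 17.55
eef_pos: [412.0, -143.5, 416.1]
tool_rot: [-0.604, 0.707, 0.236, -0.281]
contact_force: [0.4, -0.1, -2.4]
finger_gap: 23.3
```

```bash
python3 -c "
from h import *
s,M,W,f,Q,n=gplane()
"
```

```text
t 17.55 pos [ 412.  -143.5  416.1] j [-0.392 -0.318  1.796 -0.15   1.608 -1.153] F [ 0.4 -0.1 -2.4] gap 23.3
tool x az 42.7 x z -0.113 pointing [-0.007 -0.159 -0.987] tilt 9.15 tilt az -92.3
guard pts 6709 n [-0.244  0.409  0.879] tilt 28.43 downhill-lean az(opposite of top lean) -59.1 cen [ 407.6 -144.9  381.2] tcp dist to guard plane 30.1
```

move_arm(
  increments=[
    [[-0.2,-0.9,-0.2],-0.09],
    [[-0.2,-0.9,-0.4],-0.09],
    [[-0.2,-0.9,-0.8],-0.09],
    [[-0.1,-0.5,-0.9],-0.09],
    [[0,0,-0.8],0],
    [[0,0,-0.5],0],
    [[0,0,0],0],
  ],
)

```text
clock: 18.3
eef_pos: [383.0, -282.9, 265.6]
tool_rot: [-0.611, 0.717, 0.212, -0.259]
contact_force: [-0.6, -0.2, -3.9]
finger_gap: 23.4
```

```bash
cat >> h.py <<'E'
def rest(s,M,n,p=15):
    c0=np.array([406.1,-324.8,0]); piv=np.array(s['eef_pos'])-p*M[:,1]; dl=piv-106*n
    a=np.radians(-50.3); ex=np.array([np.cos(a),np.sin(a),0]); ey=np.array([-np.sin(a),np.cos(a),0])
    B=np.stack([ex,ey,[0,0,1]])
    print('rest frame: pivot',(B@(piv-c0)).round(1),'drumline',(B@(dl-c0)).round(1),'n',(B@n).round(3),'toolup',(-B@M[:,1]).round(3),'ex',ex.round(3),'ey',ey.round(3))
E
python3 -c "
from h import *
s,M,W,f,Q,n=gplane(); rest(s,M,n)
cv2.imwrite('pics/w9.png',f.astype(np.uint8)[:,:,::-1])
"
```

```text
t 18.3 pos [ 383.  -282.9  265.6] j [-0.698 -0.193  1.971 -0.14   1.27  -1.346] F [-0.6 -0.2 -3.9] gap 23.4
tool x az 38.7 x z -0.112 pointing [-0.012 -0.164 -0.986] tilt 9.46 tilt az -94.1
guard pts 6489 n [-0.218  0.43   0.876] tilt 28.82 downhill-lean az(opposite of top lean) -63.2 cen [ 378.  -283.8  230.4] tcp dist to guard plane 30.1
rest frame: pivot [-48.7  10.7 280.4] drumline [  1.1  -0.7 187.6] n [-0.47   0.107  0.876] toolup [-0.119  0.114  0.986] ex [ 0.639 -0.769  0.   ] ey [0.769 0.639 0.   ]
```

View pics/w9.png

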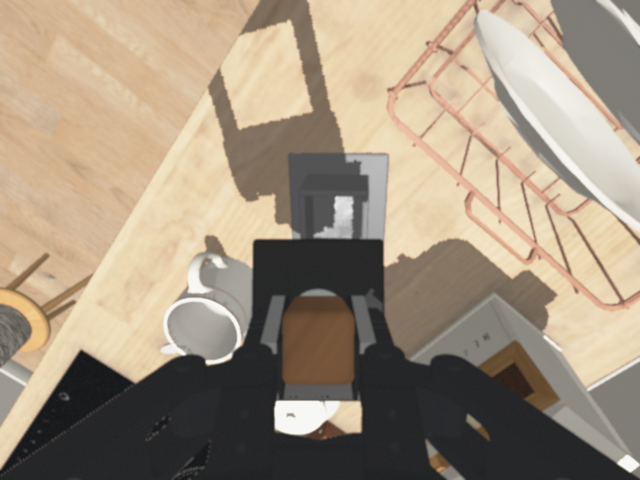

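move_arm(
  increments=[
    [[-0.05,0.05,-0.8],0.05],
    [[-0.05,0.05,-0.8],0.05],
    [[0,0,-0.2],0.0],
    [[0,0,0],0],
  ],
)

```text
clock: 18.75
eef_pos: [385.6, -281.9, 202.3]
tool_rot: [-0.602, 0.721, 0.222, -0.261]
contact_force: [0.0, -0.3, -2.4]
finger_gap: 23.3
```

```bash
python3 -c "
from h import *
s,M,W,f,Q,n=gplane(); rest(s,M,n)
"
```

```text
t 18.75 pos [ 385.6 -281.9  202.3] j [-0.694 -0.144  2.051 -0.146  1.12  -1.338] F [ 0.  -0.3 -2.4] gap 23.3
tool x az 39.7 x z -0.109 pointing [ 0.006 -0.176 -0.984] tilt 10.12 tilt az -88.0
guard pts 6455 n [-0.241  0.437  0.866] tilt 29.96 downhill-lean az(opposite of top lean) -61.1 cen [ 381.1 -283.1  167. ] tcp dist to guard plane 30.1
rest frame: pivot [-48.2  13.3 217. ] drumline [  3.8   3.3 125.2] n [-0.49   0.094  0.866] toolup [-0.139  0.108  0.984] ex [ 0.639 -0.769  0.   ] ey [0.769 0.639 0.   ]
```

move_arm(
  increments=[
    [[-0.1,0.02,-0.6],0],
    [[-0.06,0.02,-0.6],0],
    [[0,0,0],0],
  ],
)

```text
clock: 19.1
eef_pos: [385.2, -284.7, 163.4]
tool_rot: [-0.597, 0.726, 0.225, -0.258]
contact_force: [0.2, 1.1, -4.0]
finger_gap: 22.9
```

```bash
python3 -c "
from h import *
s,M,W,f,Q,n=gplane(); rest(s,M,n)
"
```

```text
t 19.1 pos [ 385.2 -284.7  163.4] j [-0.7   -0.103  2.095 -0.154  1.018 -1.328] F [ 0.2  1.1 -4. ] gap 22.9
tool x az 39.7 x z -0.106 pointing [ 0.019 -0.187 -0.982] tilt 10.83 tilt az -84.1
guard pts 6386 n [-0.252  0.448  0.858] tilt 30.94 downhill-lean az(opposite of top lean) -60.6 cen [ 380.9 -286.7  128. ] tcp dist to guard plane 30.1
rest frame: pivot [-46.5  11.1 178.1] drumline [ 7.1  1.4 87.2] n [-0.506  0.092  0.858] toolup [-0.156  0.105  0.982] ex [ 0.639 -0.769  0.   ] ey [0.769 0.639 0.   ]
```

move_arm(
  increments=[
    [[-0.04,0.04,-0.5],0],
    [[0.02,-0.02,-0.3],0],
    [[0.03,-0.04,-0.1],0],
  ],
  squeeze=30,
)

```text
clock: 19.45
eef_pos: [393.2, -291.7, 138.0]
tool_rot: [-0.589, 0.732, 0.228, -0.254]
contact_force: [-1.2, 0.6, -3.6]
finger_gap: 23.4
```

```bash
python3 -c "
from h import *
s,M,W,f,Q,n=gplane(); rest(s,M,n)
"
```

```text
t 19.45 pos [ 393.2 -291.7  138. ] j [-0.7   -0.055  2.106 -0.163  0.939 -1.313] F [-1.2  0.6 -3.6] gap 23.4
tool x az 39.6 x z -0.103 pointing [ 0.035 -0.201 -0.979] tilt 11.77 tilt az -80.1
guard pts 6359 n [-0.266  0.455  0.85 ] tilt 31.81 downhill-lean az(opposite of top lean) -59.7 cen [ 389.3 -294.2  102.7] tcp dist to guard plane 30.1
rest frame: pivot [-36.3  12.8 152.7] drumline [18.8  3.6 62.7] n [-0.52   0.086  0.85 ] toolup [-0.177  0.101  0.979] ex [ 0.639 -0.769  0.   ] ey [0.769 0.639 0.   ]
```

move_arm(
  increments=[
    [[-0.2,0.2,0],0],
    [[-0.1,0.1,-0.1],0],
    [[0,0,-0.2],0],
    [[0,0,0],0],
  ],
)

```text
clock: 19.9
eef_pos: [383.2, -281.4, 129.1]
tool_rot: [-0.586, 0.735, 0.23, -0.253]
contact_force: [0.9, -0.6, -2.7]
finger_gap: 23.1
```

```bash
python3 -c "
from h import *
s,M,W,f,Q,n=gplane(); rest(s,M,n)
"
```

```text
t 19.9 pos [ 383.2 -281.4  129.1] j [-0.696 -0.079  2.149 -0.168  0.913 -1.304] F [ 0.9 -0.6 -2.7] gap 23.1
tool x az 39.6 x z -0.102 pointing [ 0.041 -0.207 -0.978] tilt 12.17 tilt az -78.7
guard pts 6458 n [-0.267  0.463  0.845] tilt 32.29 downhill-lean az(opposite of top lean) -60.0 cen [ 380.  -284.    93.8] tcp dist to guard plane 30.2
rest frame: pivot [-50.8  11.6 143.8] drumline [ 5.   2.1 54.2] n [-0.527  0.09   0.845] toolup [-0.185  0.1    0.978] ex [ 0.639 -0.769  0.   ] ey [0.769 0.639 0.   ]
```

move_arm(
  increments=[
    [[0.14,-0.16,-0.03],0],
    [[0.16,-0.19,0],0],
    [[0.16,-0.19,0],0],
  ],
)

```text
clock: 20.25
eef_pos: [393.7, -294.9, 122.6]
tool_rot: [-0.598, 0.725, 0.224, -0.257]
contact_force: [-9.2, 12.8, 3.4]
finger_gap: 22.9
```

```bash
python3 -c "
from h import *
s,M,W,f,Q,n=gplane(); rest(s,M,n)
"
```

```text
t 20.25 pos [ 393.7 -294.9  122.6] j [-0.706 -0.012  2.095 -0.161  0.93  -1.316] F [-9.2 12.8  3.4] gap 22.9
tool x az 39.5 x z -0.104 pointing [ 0.018 -0.184 -0.983] tilt 10.64 tilt az -84.4
guard pts 6555 n [-0.247  0.439  0.864] tilt 30.21 downhill-lean az(opposite of top lean) -60.6 cen [ 388.8 -295.9   87.3] tcp dist to guard plane 29.8
rest frame: pivot [-33.2  11.2 137.4] drumline [19.2  1.6 45.8] n [-0.495  0.09   0.864] toolup [-0.153  0.103  0.983] ex [ 0.639 -0.769  0.   ] ey [0.769 0.639 0.   ]
```

move_arm(
  increments=[
    [[0.12,-0.15,0.02],0],
    [[0.12,-0.15,0.02],0],
    [[0.12,-0.15,0.02],0],
    [[0,0,0],0],
  ],
  squeeze=20,
)

```text
clock: 20.7
eef_pos: [394.2, -298.0, 113.8]
tool_rot: [-0.62, 0.707, 0.214, -0.265]
contact_force: [-0.8, 0.1, -4.2]
finger_gap: 23.1
```

```bash
python3 -c "
from h import *
s,M,W,f,Q,n=gplane(); rest(s,M,n)
cv2.imwrite('pics/w10.png',f.astype(np.uint8)[:,:,::-1])
"
```

```text
t 20.7 pos [ 394.2 -298.   113.8] j [-0.714  0.044  2.053 -0.148  0.977 -1.328] F [-0.8  0.1 -4.2] gap 23.1
tool x az 39.4 x z -0.109 pointing [-0.026 -0.139 -0.99 ] tilt 8.15 tilt az -100.5
guard pts 7230 n [-0.18   0.373  0.91 ] tilt 24.5 downhill-lean az(opposite of top lean) -64.2 cen [ 387.5 -296.1   79.3] tcp dist to guard plane 29.5
rest frame: pivot [-29.6   9.6 128.7] drumline [13.1 -1.  32.2] n [-0.402  0.1    0.91 ] toolup [-0.091  0.109  0.99 ] ex [ 0.639 -0.769  0.   ] ey [0.769 0.639 0.   ]
```

View pics/w10.png

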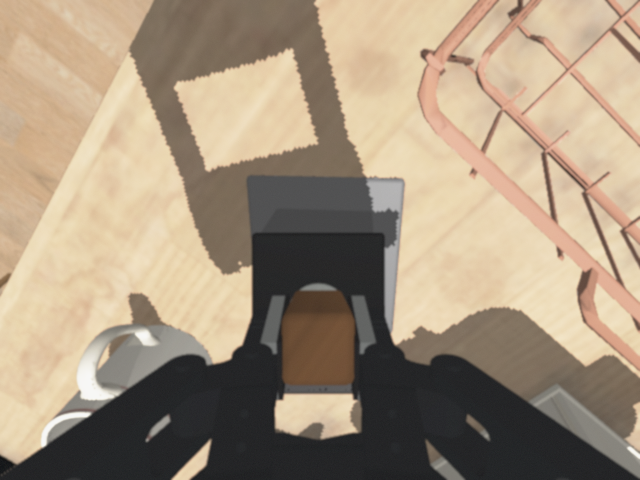

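move_arm(
  increments=[
    [[0.12,-0.15,0.15],0],
    [[0.12,-0.15,0.12],0],
    [[0.12,-0.15,0.08],0],
    [[0.12,-0.15,0.08],0],
    [[0,0,0],0],
  ],
)

```text
clock: 21.25
eef_pos: [402.3, -309.0, 120.1]
tool_rot: [-0.638, 0.691, 0.207, -0.271]
contact_force: [-0.6, 0.0, -2.7]
finger_gap: 22.9
```

```bash
python3 -c "
from h import *
s,M,W,f,Q,n=gplane(); rest(s,M,n)
"
```

```text
t 21.25 pos [ 402.3 -309.   120.1] j [-0.724  0.092  1.986 -0.134  1.045 -1.349] F [-0.6  0.  -2.7] gap 22.9
tool x az 39.5 x z -0.11 pointing [-0.06  -0.101 -0.993] tilt 6.74 tilt az -120.5
guard pts 8123 n [-0.078  0.258  0.963] tilt 15.63 downhill-lean az(opposite of top lean) -73.1 cen [ 391.7 -301.9   87.4] tcp dist to guard plane 28.9
rest frame: pivot [-15.1   8.8 135. ] drumline [11.2 -2.3 32.9] n [-0.248  0.104  0.963] toolup [-0.04   0.11   0.993] ex [ 0.639 -0.769  0.   ] ey [0.769 0.639 0.   ]
```

Un-tilting well; continue.

move_arm(
  increments=[
    [[0.12,-0.15,0.06],0],
    [[0.12,-0.15,0.05],0],
    [[0.12,-0.15,0.05],0],
    [[0.12,-0.15,0.05],0],
    [[0,0,0],0],
  ],
)

```text
clock: 21.8
eef_pos: [412.7, -322.9, 121.8]
tool_rot: [-0.651, 0.678, 0.201, -0.276]
contact_force: [-0.1, 1.3, -2.9]
finger_gap: 23.2
```

```bash
python3 -c "
from h import *
s,M,W,f,Q,n=gplane(); rest(s,M,n)
"
```

```text
t 21.8 pos [ 412.7 -322.9  121.8] j [-0.733  0.147  1.92  -0.125  1.095 -1.364] F [-0.1  1.3 -2.9] gap 23.2
tool x az 39.5 x z -0.112 pointing [-0.086 -0.071 -0.994] tilt 6.42 tilt az -140.6
guard pts 7681 n [0.039 0.125 0.991] tilt 7.51 downhill-lean az(opposite of top lean) -107.3 cen [ 401.  -311.1   92.5] tcp dist to guard plane 28.1
rest frame: pivot [  2.7   8.  136.8] drumline [10.3 -3.6 31.7] n [-0.071  0.11   0.991] toolup [0.001 0.112 0.994] ex [ 0.639 -0.769  0.   ] ey [0.769 0.639 0.   ]
```

move_arm(
  increments=[
    [[0.0,-0.18,0.04],0],
    [[-0.06,-0.16,0.04],0],
    [[-0.13,-0.11,0.03],0],
    [[-0.13,-0.11,0.03],0],
    [[0,0,0],0],
  ],
)

```text
clock: 22.35
eef_pos: [409.6, -330.6, 123.1]
tool_rot: [-0.662, 0.671, 0.211, -0.261]
contact_force: [-3.6, 0.1, -1.8]
finger_gap: 23.0
```

```bash
python3 -c "
from h import *
s,M,W,f,Q,n=gplane(); rest(s,M,n)
"
```

```text
t 22.35 pos [ 409.6 -330.6  123.1] j [-0.772  0.149  1.913 -0.077  1.101 -1.417] F [-3.6  0.1 -1.8] gap 23.0
tool x az 39.0 x z -0.071 pointing [-0.062 -0.035 -0.997] tilt 4.1 tilt az -150.3
guard pts 6771 n [0.032 0.072 0.997] tilt 4.52 downhill-lean az(opposite of top lean) -114.1 cen [ 394.4 -320.1   94.7] tcp dist to guard plane 28.0
rest frame: pivot [  6.9   0.  138. ] drumline [10.6 -7.5 32.3] n [-0.035  0.071  0.997] toolup [0.012 0.07  0.997] ex [ 0.639 -0.769  0.   ] ey [0.769 0.639 0.   ]
```

move_arm(
  increments=[
    [[-0.08,-0.2,0.03],0],
    [[-0.14,-0.13,0.03],0],
    [[-0.14,-0.13,0.03],0],
    [[-0.14,-0.12,0.03],0],
    [[0,0,0],0],
  ],
)

```text
clock: 22.9
eef_pos: [406.9, -334.4, 124.1]
tool_rot: [0.673, -0.663, -0.227, 0.238]
contact_force: [-3.8, 1.8, -2.3]
finger_gap: 23.2
```

```bash
python3 -c "
from h import *
s,M,W,f,Q,n=gplane(); rest(s,M,n)
"
```

```text
t 22.9 pos [ 406.9 -334.4  124.1] j [-0.816  0.143  1.916 -0.01   1.103 -1.482] F [-3.8  1.8 -2.3] gap 23.2
tool x az 38.4 x z -0.01 pointing [-0.02   0.009 -1.   ] tilt 1.24 tilt az 156.5
guard pts 5883 n [-0.008  0.02   1.   ] tilt 1.2 downhill-lean az(opposite of top lean) -69.0 cen [ 386.5 -326.7   95.9] tcp dist to guard plane 27.9
rest frame: pivot [  8.2  -5.3 139.1] drumline [10.3 -6.1 33.1] n [-0.02   0.007  1.   ] toolup [0.019 0.01  1.   ] ex [ 0.639 -0.769  0.   ] ey [0.769 0.639 0.   ]
```

move_arm(
  increments=[
    [[-0.03,0.2,0],0.1],
    [[0,0.1,-0.1],0.05],
    [[0,0.0,-0.15],0],
    [[0,0,0],0],
  ],
  squeeze=40,
)

```text
clock: 23.35
eef_pos: [406.4, -327.4, 115.6]
tool_rot: [0.665, -0.665, -0.234, 0.248]
contact_force: [-0.5, 1.2, -4.1]
finger_gap: 23.2
```

```bash
python3 -c "
from h import *
s,M,W,f,Q,n=gplane(); rest(s,M,n)
"
```

```text
t 23.35 pos [ 406.4 -327.4  115.6] j [-0.803  0.138  1.94  -0.019  1.072 -1.489] F [-0.5  1.2 -4.1] gap 23.2
tool x az 39.9 x z -0.017 pointing [-0.018 -0.006 -1.   ] tilt 1.06 tilt az -161.4
guard pts 6304 n [-0.01   0.028  1.   ] tilt 1.69 downhill-lean az(opposite of top lean) -69.4 cen [ 386.3 -320.2   87.1] tcp dist to guard plane 28.0
rest frame: pivot [  2.3  -1.2 130.6] drumline [ 5.2 -2.2 24.6] n [-0.028  0.01   1.   ] toolup [0.007 0.017 1.   ] ex [ 0.639 -0.769  0.   ] ey [0.769 0.639 0.   ]
```

move_arm(
  increments=[
    [[-0.03,0.08,-0.15],0],
    [[-0.02,0.05,-0.12],0],
    [[0,0.02,-0.05],0],
    [[0,0,0],0],
  ],
)

```text
clock: 23.8
eef_pos: [404.4, -322.3, 102.3]
tool_rot: [-0.664, 0.665, 0.234, -0.247]
contact_force: [-0.6, 0.3, -2.9]
finger_gap: 23.2
```

```bash
python3 -c "
from h import *
s,M,W,f,Q,n=gplane(); rest(s,M,n)
"
```

```text
t 23.8 pos [ 404.4 -322.3  102.3] j [-0.798  0.147  1.959 -0.02   1.042 -1.483] F [-0.6  0.3 -2.9] gap 23.2
tool x az 39.8 x z -0.018 pointing [-0.017 -0.008 -1.   ] tilt 1.06 tilt az -155.0
guard pts 6240 n [-0.016  0.04   0.999] tilt 2.44 downhill-lean az(opposite of top lean) -68.5 cen [ 384.2 -314.6   73.8] tcp dist to guard plane 27.8
rest frame: pivot [ -3.    0.5 117.3] drumline [ 1.3 -0.9 11.4] n [-0.04   0.013  0.999] toolup [0.005 0.018 1.   ] ex [ 0.639 -0.769  0.   ] ey [0.769 0.639 0.   ]
```

move_arm(
  increments=[
    [[0.05,-0.06,-0.05],0],
    [[0.02,-0.02,-0.06],0],
    [[0,0,-0.03],0],
  ],
  squeeze=20,
)

```text
clock: 24.15
eef_pos: [407.4, -325.7, 99.8]
tool_rot: [0.665, -0.664, -0.234, 0.248]
contact_force: [-1.6, 2.0, 3.7]
finger_gap: 23.0
```

```bash
python3 -c "
from h import *
s,M,W,f,Q,n=gplane(); rest(s,M,n)
"
```

```text
t 24.15 pos [ 407.4 -325.7   99.8] j [-0.799  0.162  1.948 -0.02   1.042 -1.484] F [-1.6  2.   3.7] gap 23.0
tool x az 39.9 x z -0.018 pointing [-0.019 -0.005 -1.   ] tilt 1.14 tilt az -164.1
guard pts 6476 n [0.003 0.014 1.   ] tilt 0.83 downhill-lean az(opposite of top lean) -102.6 cen [ 386.8 -318.    71.8] tcp dist to guard plane 27.9
rest frame: pivot [  1.6   0.7 114.8] drumline [ 2.5 -0.5  8.8] n [-0.009  0.011  1.   ] toolup [0.008 0.018 1.   ] ex [ 0.639 -0.769  0.   ] ey [0.769 0.639 0.   ]
```

Guard is on the rim and level (contact +6 N up). Release.

move_arm(
  increments=[
    [[0,0,0.02],0],
    [[0,0,0],0],
    [[0,0,0],0],
    [[0,0,0],0],
    [[0,0,0],0],
    [[0,0,0],0],
  ],
  fingers=1,
)

```text
clock: 24.8
eef_pos: [410.4, -329.0, 102.6]
tool_rot: [-0.662, 0.668, 0.235, -0.246]
contact_force: [-0.0, -0.0, -0.2]
finger_gap: 85.5
```

```bash
python3 -c "
from h import *
st()
"
```

```text
t 24.8 pos [ 410.4 -329.   102.6] j [-0.799  0.16   1.943 -0.021  1.037 -1.484] F [-0.  -0.  -0.2] gap 85.5
tool x az 39.8 x z -0.018 pointing [-0.012 -0.013 -1.   ] tilt 1.02 tilt az -132.7
```

move_arm(
  increments=[
    [[0,0,0.5],0],
    [[0,0,0.9],0],
    [[0,0,1],0],
    [[0,0,1],0],
    [[-0.3,-0.3,1],0],
    [[-0.3,-0.3,0.5],0],
    [[0,0,0],0],
  ],
)

```text
clock: 25.5
eef_pos: [382.7, -350.1, 303.1]
tool_rot: [-0.664, 0.666, 0.235, -0.248]
contact_force: [0.7, 0.3, -0.3]
finger_gap: 85.3
```

```bash
python3 - <<'E'
from h import *
st()
c=cap('wrist','wrist11'); W=cloud(c); f=c['frame']; Z=W[...,2]
roi=(abs(W[...,0]-406)<90)&(abs(W[...,1]+325)<90)
def rect(m,nm):
    P=W[m]; r=cv2.minAreaRect(P[:,:2].astype(np.float32)); print(nm,len(P),'z',np.percentile(P[:,2],[5,50,95]).round(1),np.round(r[0],1),np.round(r[1],1),round(r[2],1))
rect(roi&(Z>130)&(Z<146),'bar'); rect(roi&(Z>64)&(Z<80)&(f.max(-1)<75),'guard')
P=W[roi&(Z>64)&(Z<80)&(f.max(-1)<75)]; ce=P.mean(0); n=np.linalg.svd(P-ce)[2][2]; print('n',n.round(3))
cap('side','side11'); c=cap('scene','scene11'); W=cloud(c)
L=(W-C)@np.stack([ef,yf,nf],1); f=c['frame']
for i,y in enumerate([-65,-39,-13,13,39,65]):
    m=(abs(L[...,1]-y)<8)&(abs(L[...,0])<22)&(abs(L[...,2])<12); print(i+1,m.sum(),np.median(L[m][:,2]).round(2))
for e in (-90,90):
  m=(abs(L[...,1]-e)<8)&(abs(L[...,0])<30)&(abs(L[...,2])<12);print('end',e,m.sum(),np.median(L[m][:,2]).round(2))
for b in [(160,300,200,370),(440,220,475,265),(212,230,235,268)]:
    V=W[b[1]:b[3],b[0]:b[2]].reshape(-1,3); V=V[V[:,2]>20]; print(b,np.median(V[V[:,2]>np.percentile(V[:,2],80)],0).round(1))
E
```

```text
t 25.5 pos [ 382.7 -350.1  303.1] j [-0.865 -0.06   1.775 -0.019  1.431 -1.559] F [ 0.7  0.3 -0.3] gap 85.3
tool x az 39.9 x z -0.019 pointing [-0.017 -0.009 -1.   ] tilt 1.1 tilt az -150.9
bar 849 z [133.9 137.1 138.4] [ 404.9 -323.6] [24.  23.7] 39.7
guard 2207 z [70.1 71.4 72.7] [ 404.3 -323.8] [64.8 77.9] 40.1
n [-0.003  0.001  1.   ]
1 58 0.89
2 59 0.73
3 67 -0.19
4 67 0.2
5 65 0.37
6 74 0.68
end -90 84 0.46
end 90 105 0.68
(160, 300, 200, 370) [375.2 478.1  58.5]
(440, 220, 475, 265) [ 364.4 -489.9   89.1]
(212, 230, 235, 268) [698.7 257.5  95.2]
```

View pics/side11.png

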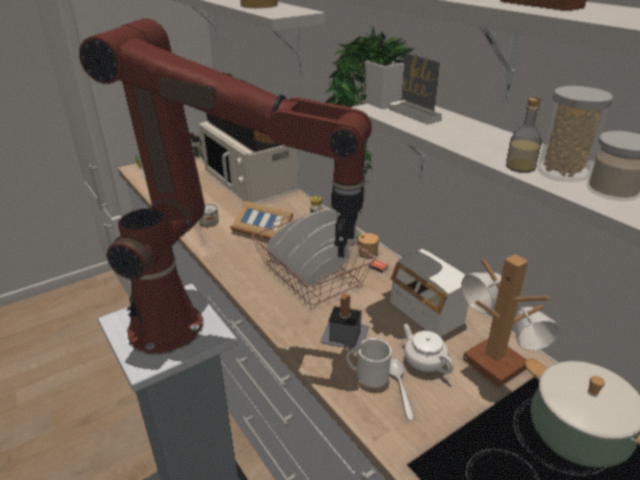

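View pics/scene11.png

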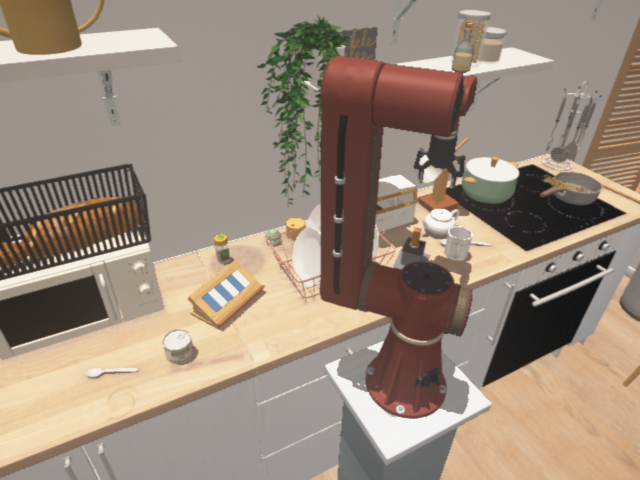

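View pics/wrist11.png

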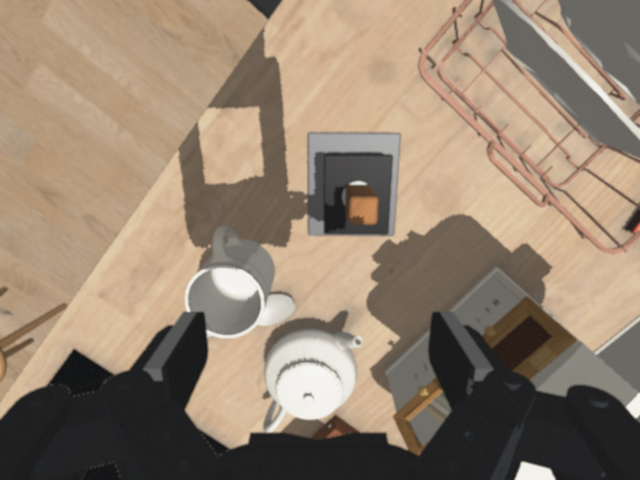

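```bash
python3 - <<'E'
import cv2,numpy as np
a=cv2.imread('pics/scene1.png',0).astype(np.float32);b=cv2.imread('pics/scene11.png',0).astype(np.float32)
for nm,(x0,y0,x1,y1) in dict(tin=(155,322,203,372),mug=(442,222,478,266),jar=(208,228,236,268),stand=(180,255,270,330)).items():
    p=cv2.phaseCorrelate(a[y0:y1,x0:x1],b[y0:y1,x0:x1]); print(nm,np.round(p[0],2),round(p[1],2),'diff',np.abs(a-b)[y0:y1,x0:x1].mean().round(2))
E
```

```text
tin [ 0.04 -0.04] 0.97 diff 0.78
mug [0.   0.09] 0.72 diff 6.69
jar [-0.01  0.04] 1.0 diff 0.81
stand [-0.2  0.6] 0.96 diff 2.02
```

```bash
python3 -c "
from workcell import job
print(job.finish_job())"
```

```text
the job is handed in; nothing more can be done
None
```

The tiles are flush and the roller is back in its rest. I handed the job in at about 25.6 s of the 61 s allowed.

**What I did**
- I gripped the handle in the rest and tilted the roller about 30° in the jaws by drawing it against the rest's rim, because the moves offered only turns about the vertical.
- I finished squaring it against the sloping face, on the frame before tile 1.
- I made one pass from y = -98 to +90 mm on the bed. The readings between calls were 12.6 to 14.8 N square to the face.
- I set the roller upright again in the rest, lowered it until the guard plate lay on the rim, let go and moved the arm clear.

**Last checks**
- **Tiles:** close-up wrist depth put each tile within about 0.1 mm of the frame beside it. The farther scene camera was noisier, at about ±0.5 mm, but showed no tile standing proud.
- **Roller:** it is upright to within about 0.2° and lies along the rest's axes. Its height matches the start, with the guard top at 71.4 mm against 71.3 mm.
- **Tin, mug and spice jar:** they show no shift in the scene camera (under 0.1 pixel). The mug's match was weaker (0.72) and its image patch differed more, which I put down to a changed shadow without checking. One rough depth reading of the tin moved 6 mm in x, which I put down to noise because its image did not shift.

**Not perfect:** the roller was not exactly square during the pass. It was up to about 3° off across the face and leaned up to about 4.5° along the rolling direction towards the end.

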